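# Put the press riser set away in order of height

### The job

Put the press's riser set away in order of height along the wooden strip: drop both flat rings into the open tube so that they lie flat, one on the other, and stand the three round columns upright, each in the middle of its own black pad, the shortest next to the tube and the tallest farthest from it.

Things in the scene. Friction and masses are not known exactly. Their poses are not given: they have to be found in the camera images.
- short_center (a point): the shortest of three plain round aluminium columns, 34 mm in diameter and 35 mm high, standing upright loose on the table at the start; the point is its centre, half-way up; z is its axis
- middle_center (a point): the middle one of three plain round aluminium columns, 34 mm in diameter and 60 mm high, standing upright loose on the table at the start; the point is its centre, half-way up; z is its axis
- tall_center (a point): the tallest of three plain round aluminium columns, 34 mm in diameter and 90 mm high, standing upright loose on the table at the start; the point is its centre, half-way up; z is its axis
- ring_1_center (a point): one of two alike flat steel rings, 40 mm outside, 18 mm hole, 10 mm thick, lying flat and loose on the table at the start; the point is its centre, half-way up; z is its axis. The two are interchangeable
- ring_2_center (a point): one of two alike flat steel rings, 40 mm outside, 18 mm hole, 10 mm thick, lying flat and loose on the table at the start; the point is its centre, half-way up; z is its axis. The two are interchangeable
- tube: a short grey upright tube, open at the top, fixed at one end (either) of the wooden strip; inside diameter 46 mm, inner floor 5 mm above its origin; its mouth flares to 56 mm inside, 64 mm outside at the rim, 34 mm above its origin; origin at the centre of its underside, 8 mm above the table. Both rings fit in, one on the other, up to 25 mm above its origin
- strip: a flat wooden strip 320 x 78 x 8 mm fixed on the table; origin at the centre of its underside, x along its length; the tube and the three pads stand on it in one straight row along x, 75 mm from centre to centre, the tube at one end
- pad_a: one of three alike black round rubber pads, 60 mm in diameter, 3 mm thick, fixed on the wooden strip; origin at the centre of its underside, 8 mm above the table; its top, on which a column stands, is 11 mm above the table. Which of the pads is nearest to the tube changes from start to start
- pad_b: one of three alike black round rubber pads, 60 mm in diameter, 3 mm thick, fixed on the wooden strip; origin at the centre of its underside, 8 mm above the table; its top, on which a column stands, is 11 mm above the table. Which of the pads is nearest to the tube changes from start to start
- pad_c: one of three alike black round rubber pads, 60 mm in diameter, 3 mm thick, fixed on the wooden strip; origin at the centre of its underside, 8 mm above the table; its top, on which a column stands, is 11 mm above the table. Which of the pads is nearest to the tube changes from start to start
Things that resemble listed ones, but are neither listed nor needed, are in the scene too. What is shaped like the part that bears ring_1_center but green or yellow is not meant.

How it is judged:
By the outcome, as a careful person would: the job done as asked, in the order asked, and still so for the second after the job is handed in, with the robot touching nothing.
It also fails if it takes over 128 s, if anything falls off the work surface, if the arm or the gripper's body presses on something with over 40 N, if the wrist force passes 120 N, or if a joint passes its speed limit or range.

### The arm

A 7-joint arm with a two-finger parallel gripper is mounted at the origin on a cart in front of the work surface, level with it; the furniture and walls round the work are solid. World frame = base frame: x ahead of the robot, y to its left, z up, the work surface at z = 0. Lengths are in m, angles in rad, forces in N, time in s.
With the tool pointing down it reaches from about 0.4 to 0.85 m from the base axis. Payload 10.4 kg.
Tool frame: the origin (TCP) lies midway between the tips of the shut fingers; the grasp point (between the pads) lies 19 mm behind it; x points along the fingers, y is the direction in which the jaws open and shut, and the axes are right-handed (so a half turn about x gives the same grasp; the last joint's range is limited). The gripper opens to 87 mm and grips with 3 to 60 N. Pads are 19 mm wide; open, the fingers measure 117 mm over their backs; the gripper's body (75 mm by 190 mm) begins 51 mm behind the grasp point.
Start: joints at [1.248, 0.332, -0.065, 1.46, 0.022, 1.35, -0.088], TCP at [0.185, -0.597, 0.223] pointing down, gripper open.
Joint ranges: [-2.6, 2.6], [-0.5, 2.12], [-1.47, 1.34], [0.16, 2.42], [-1.27, 4.41], [0.06, 2.06], [-2.6, 2.6]. Speed limits (rad/s): [2.22, 2.22, 2.79, 2.79, 3.14, 3.14, 3.14].

### API

Orientations are given as a unit quaternion [x, y, z, w].
In Python, from bench import r gives the robot as it stands.
- The arm moves only by the shell command python3 -m jog 'ROWS' [OPENING] [FORCE]. ROWS is JSON, a list of rows, each an object with "slide": the shift along the tool's x, y, z in cm, a list of three; "roll": the turn about the tool's x in degrees. A call has 1 to 5 rows; each row is the pose to reach, as a shift and turn from the pose measured when the call began, along the tool's axes at that moment; what a row does not reach only later rows make up. A row lasts 1/12 s, in which the tool goes at most 41.7 mm and 7.16 degrees, less where a joint would pass 70% of its speed; a pose out of reach is approached as far as the arm can. A call with a gripper value outside its range is refused whole. OPENING is the closure, from 0 (fully open) to 1 (shut), set as the call begins (- or left out, the last holds). The fingers move at their own pace and stop on an object; FORCE is the grip in N (left out, the last holds). Time passes only in rows, so rows that repeat a pose let the fingers close. It gives the time, the measured TCP pose, the force and the opening at its end, in the units of the state.
- r.read_state(): the state, without advancing time (a new reading comes with each control period).
- r.camera(name): name is "scene" or "side" or "wrist"; returns the picture (480x640x3 uint8, red, green, blue); there is no depth.
- r.camera_info(name): a dict with "intrinsics" (3x3 intrinsics, pixels), "R" (3x3) and "t" (3): a world point X has camera coordinates R X + t; the wrist camera has in their place "hand_eye" (4x4, takes a point from camera to tool coordinates, whose origin is the TCP and whose axes are the tool frame's). Camera axes: x right, y down, z forward; pixel columns grow to the right and rows downward; lengths in m; the calibration is good to about 2 mm. A picture is of the moment at which its call begins: read the wrist's pose just before it. camera_info takes no time and is no camera call.
- r.close_job(): hands the job in, once; it reports no verdict.
The state is a dict: "time": time; "joint_positions": joint angles; "joint_vel": joint speeds; "joint_torque": joint torques, N m; "ee_pos": TCP position; "eef_rot": TCP orientation; "ft_force": force on the tool from outside, world axes, zero at the start; "torque": the same for the moment, N m; "width": finger opening in m.
Only numpy, scipy, OpenCV 4.12 (cv2) and the standard library are available. Lean on these libraries where they do the work, as an engineer would, in place of code of your own. Each camera call takes 0.05 s, during which the arm holds its last target.

## Working session

There is one attempt and no reset: what is moved stays moved. The work goes in short steps, Python scripts to look and compute and a shell command to move; the robot and the scene stay as the last step left them, time stands still between calls to the robot, and variables do not carry over. Pictures are saved under pics/ and viewed, and the job is handed in when it is done.

```bash
ls; mkdir -p pics; cat > h.py <<'E'
import numpy as np, cv2
from bench import r
from scipy.spatial.transform import Rotation as Ro
def snap(n,f):
    s=r.read_state(); im=r.camera(n); cv2.imwrite('pics/'+f,cv2.cvtColor(im,cv2.COLOR_RGB2BGR)); return s,im
def cam(n,s=None):
    i=r.camera_info(n); K=np.array(i['intrinsics'])
    if 'R' in i: return K,np.array(i['R']),np.array(i['t'])
    H=np.array(i['hand_eye']); T=np.eye(4); T[:3,:3]=Ro.from_quat(s['eef_rot']).as_matrix(); T[:3,3]=s['ee_pos']
    W=np.linalg.inv(T@H); return K,W[:3,:3],W[:3,3]
def ray(C,uv,z):
    K,R,t=C; c=-R.T@t; d=R.T@np.linalg.solve(K,[uv[0],uv[1],1]); return c+d*(z-c[2])/d[2]
def proj(C,X):
    K,R,t=C; p=K@(R@np.array(X)+t); return p[:2]/p[2]
E
python3 - <<'E'
from h import *
for n in ['scene','side','wrist']:
    s,im=snap(n,n+'0.png'); C=cam(n,s); print(n,-C[1].T@C[2], C[1][2])
print(s)
E
```

```text
pics
scene [0.09526814 0.79615136 0.46324195] [ 0.45046581 -0.77354837 -0.44576168]
side [ 0.49893978 -0.87537818  0.68355501] [ 0.00807363  0.8500985  -0.52656183]
wrist [ 0.2579822  -0.57629499  0.38297833] [-0.26192596 -0.08024391 -0.96174618]
{'time': 0.1, 'joint_positions': array([ 1.24837385,  0.33278316, -0.06469559,  1.46084796,  0.02160715,
        1.34989413, -0.08849897]), 'joint_vel': array([ 0.00152698, -0.00055799, -0.0001423 , -0.00249268,  0.00016359,
        0.00053575, -0.00034588]), 'joint_torque': array([ 2.27720178e-03, -6.24547720e+01,  2.50890164e-02, -3.90721965e+01,
       -6.15150807e-02,  3.65390384e-02,  4.53383473e-05]), 'ee_pos': array([ 0.18448581, -0.59679568,  0.2218539 ]), 'eef_rot': array([-0.69908733, -0.10604119,  0.69926278, -0.10518429]), 'ft_force': array([ 0.20507079, -1.6475696 , -0.73493133]), 'torque': array([ 0.05100135, -0.01643469,  0.04313659]), 'width': 0.08717950347282032}
```

View pics/scene0.png

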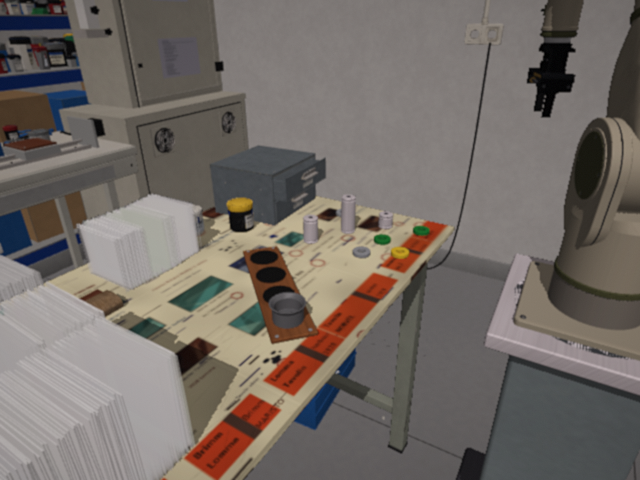

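View pics/side0.png

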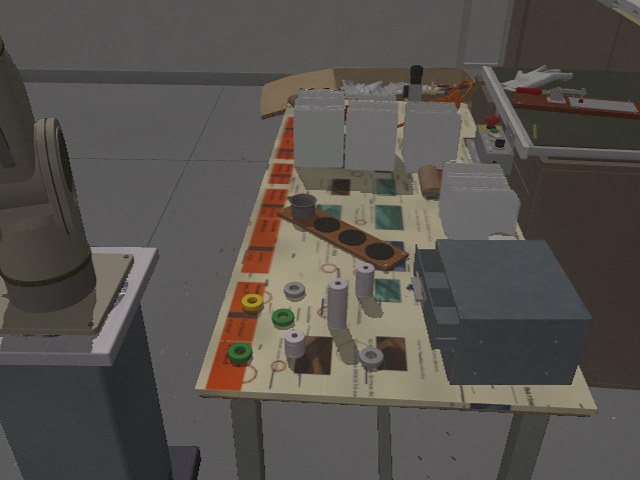

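View pics/wrist0.png

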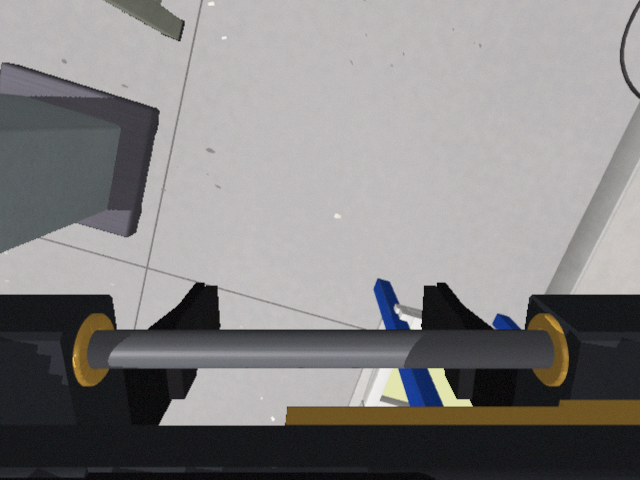

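Side view: tube (302,206), pads at about (327,224), (352,237), (379,250). Columns are short (294,343), tall (338,303) and middle (365,280); grey rings are at (293,290) and (371,357). Next I'll measure these.

```bash
python3 - <<'E'
import cv2
im=cv2.imread('pics/side0.png')[180:380,220:430]
cv2.imwrite('pics/side0z.png',cv2.resize(im,None,fx=3,fy=3,interpolation=cv2.INTER_CUBIC))
im=cv2.imread('pics/scene0.png')[185:345,235:440]
cv2.imwrite('pics/scene0z.png',cv2.resize(im,None,fx=3.5,fy=3.5,interpolation=cv2.INTER_CUBIC))
E
```

```text
(no output)
```

View pics/side0z.png

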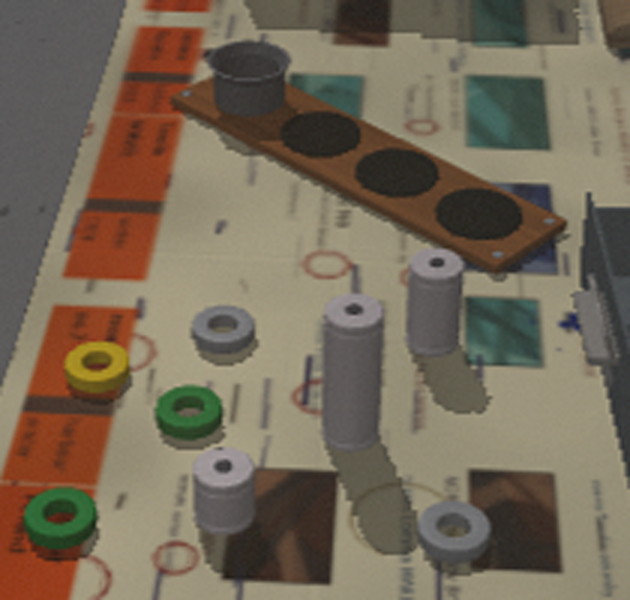

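View pics/scene0z.png

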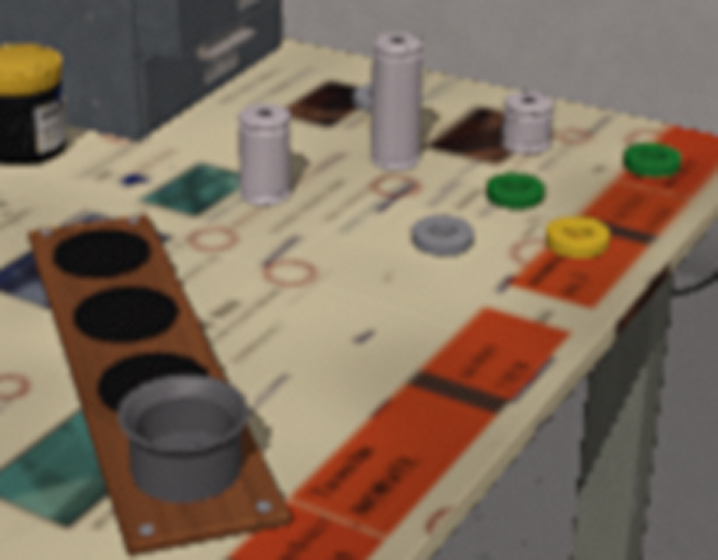

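```bash
python3 - <<'E'
from h import *
C=cam('side'); f=lambda p:((p[0]+.5)/3-.5+220,(p[1]+.5)/3-.5+180)
for n,p,z in [('tall',(353,310),.09),('mid',(436,263),.06),('short',(223,466),.035),('ring1',(224,327),.01),('ring2',(454,528),.01),('tube',(249,63),.042),('padA',(321,134),.011),('padB',(397,172),.011),('padC',(478,214),.011),('green',(189,410),.01),('yellow',(98,363),.01),('green2',(61,516),.01)]:
    print('side',n,ray(C,f(p),z)[:2].round(4))
C=cam('scene'); f=lambda p:((p[0]+.5)/3.5-.5+235,(p[1]+.5)/3.5-.5+185)
for n,p,z in [('tall',(398,41),.09),('mid',(264,114),.06),('short',(529,99),.035),('ring1',(443,232),.01),('tube',(183,403),.042),('padB',(127,314),.011),('padC',(101,254),.011)]:
    print('scene',n,ray(C,f(p),z)[:2].round(4))
s=r.read_state();print(Ro.from_quat(s['eef_rot']).as_matrix().round(4))
print(r.camera_info('wrist'))
E
```

```text
side tall [ 0.5224 -0.0769]
side mid [0.5748 0.0124]
side short [ 0.4526 -0.1455]
side ring1 [0.4449 0.0111]
side ring2 [ 0.5779 -0.1646]
side tube [0.4498 0.295 ]
side padA [0.5044 0.2448]
side padB [0.5587 0.1939]
side padC [0.6126 0.1413]
side green [ 0.4285 -0.0692]
side yellow [ 0.3706 -0.0264]
side green2 [ 0.3652 -0.1592]
scene tall [ 0.5209 -0.0828]
scene mid [0.5729 0.0072]
scene short [ 0.4521 -0.1542]
scene ring1 [0.44   0.0134]
scene tube [0.4512 0.2881]
scene padB [0.5543 0.192 ]
scene padC [0.6092 0.1417]
[[-4.000e-04  2.953e-01 -9.554e-01]
 [ 1.000e-03 -9.554e-01 -2.953e-01]
 [-1.000e+00 -1.000e-03  1.000e-04]]
{'intrinsics': array([[413.29201483,   0.        , 320.25585224],
       [  0.        , 413.29201483, 240.93502229],
       [  0.        ,   0.        ,   1.        ]]), 'hand_eye': array([[-4.84099206e-04, -2.73879369e-01,  9.61763930e-01,
        -1.61131838e-01],
       [ 9.99999880e-01, -5.59142038e-05,  4.87422522e-04,
         1.92336519e-03],
       [-7.97187083e-05,  9.61764050e-01,  2.73879363e-01,
        -7.62621271e-02],
       [ 0.00000000e+00,  0.00000000e+00,  0.00000000e+00,
         1.00000000e+00]])}
```

```bash
cat >> h.py <<'E'
def go(x,y,z,yaw=None):
    s=r.read_state(); M=Ro.from_quat(s['eef_rot']).as_matrix(); p=np.array(s['ee_pos'])
    yw=np.degrees(np.arctan2(M[1,1],M[0,1]))
    print('slide cm',(M.T@(np.array([x,y,z])-p)*100).round(2),'roll',None if yaw is None else round((yw-yaw+180)%360-180,2),'yaw now',yw.round(2),'pos',p.round(4),'F',np.round(s['ft_force'],1),'w',round(s['width'],4),'t',round(s['time'],2),'j',np.round(s['joint_positions'],2))
E
python3 - <<'E'
from h import *
C=cam('side')
for p in [(442,382),(420,300),(413,248),(428,320)]: print(p,ray(C,p,0)[:2],ray(C,p,.1)[:2],ray(C,p,.05)[:2])
go(.50,-.09,.25,-16)
im=cv2.imread('pics/side0.png')[230:400,350:600]
cv2.imwrite('pics/cab.png',cv2.resize(im,None,fx=3,fy=3,interpolation=cv2.INTER_CUBIC))
E
```

```text
(442, 382) [ 0.6867649  -0.21064146] [ 0.65928721 -0.30788846] [ 0.67302605 -0.25926496]
(420, 300) [ 0.679075   -0.00509153] [ 0.6527223  -0.13240925] [ 0.66589865 -0.06875039]
(413, 248) [0.68723162 0.17125192] [0.65968565 0.01813621] [0.67345864 0.09469407]
(428, 320) [ 0.68590758 -0.0619616 ] [ 0.65855531 -0.18095957] [ 0.67223145 -0.12146058]
slide cm [ -2.77 -39.11 -45.11] roll -56.83 yaw now -72.83 pos [ 0.1845 -0.5969  0.222 ] F [ 0.4  0.3 -0.4] w 0.0871 t 0.15 j [ 1.25  0.33 -0.06  1.46  0.02  1.35 -0.09]
```

View pics/cab.png

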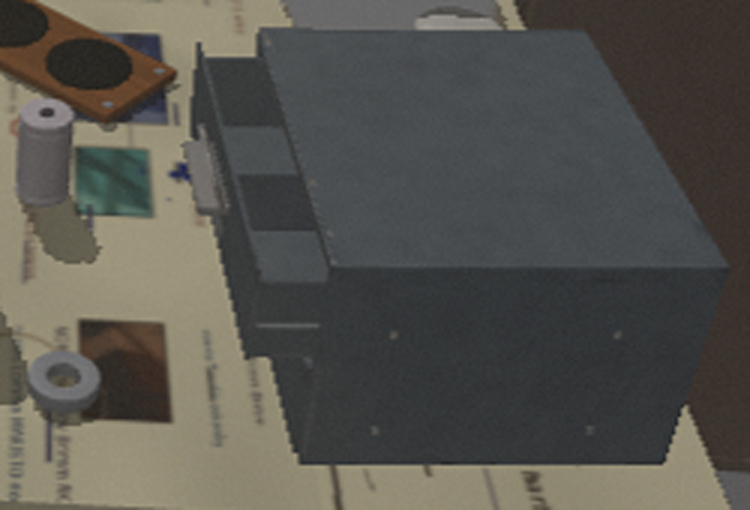

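```bash
python3 -m jog '[{"slide":[-2.8,-39.1,-45.1],"roll":-80},{"slide":[-2.8,-39.1,-45.1],"roll":-80},{"slide":[-2.8,-39.1,-45.1],"roll":-80},{"slide":[-2.8,-39.1,-45.1],"roll":-80},{"slide":[-2.8,-39.1,-45.1],"roll":-80}]' 0; python3 - <<'E'
from h import *
go(.50,-.09,.25,90)
E
```

```text
time: 0.57
ee_pos: [0.2951, -0.4185, 0.2321]
eef_rot: [-0.632, -0.318, 0.632, -0.317]
ft_force: [1.1, -0.5, -0.8]
width: 0.0868
slide cm [ -1.78  -3.18 -38.59] roll -126.67 yaw now -36.67 pos [ 0.2951 -0.4185  0.2321] F [ 1.1 -0.5 -0.8] w 0.0868 t 0.57 j [ 1.11  0.09 -0.26  1.73  0.02  1.32  0.21]
```

```bash
python3 -m jog '[{"slide":[-1.8,-3.2,-38.6],"roll":-126},{"slide":[-1.8,-3.2,-38.6],"roll":-126},{"slide":[-1.8,-3.2,-38.6],"roll":-126},{"slide":[-1.8,-3.2,-38.6],"roll":-126},{"slide":[-1.8,-3.2,-38.6],"roll":-126}]' 0; python3 - <<'E'
from h import *
go(.50,-.09,.25,90)
E
```

```text
time: 0.98
ee_pos: [0.4048, -0.2417, 0.242]
eef_rot: [-0.504, -0.496, 0.504, -0.496]
ft_force: [0.9, -0.3, 0.3]
width: 0.0869
slide cm [ -0.8    9.29 -15.31] roll -90.86 yaw now -0.86 pos [ 0.4048 -0.2417  0.242 ] F [ 0.9 -0.3  0.3] w 0.0869 t 0.98 j [ 0.91  0.01 -0.47  1.8   0.    1.34  0.43]
```

```bash
python3 -m jog '[{"slide":[-0.8,9.3,-15.3],"roll":-90},{"slide":[-0.8,9.3,-15.3],"roll":-90},{"slide":[-0.8,9.3,-15.3],"roll":-90},{"slide":[-0.8,9.3,-15.3],"roll":-90},{"slide":[-0.8,9.3,-15.3],"roll":-90}]' 0; python3 - <<'E'
from h import *
go(.50,-.09,.25,90)
snap('wrist','w1.png')
E
```

```text
time: 1.4
ee_pos: [0.5022, -0.0838, 0.2505]
eef_rot: [0.326, 0.628, -0.324, 0.628]
ft_force: [-0.7, -0.0, -0.5]
width: 0.0865
slide cm [ 0.05 -0.53  0.38] roll -54.67 yaw now 35.33 pos [ 0.5022 -0.0838  0.2505] F [-0.7 -0.  -0.5] w 0.0865 t 1.4 j [ 0.71  0.11 -0.67  1.69  0.07  1.36  0.64]
```

View pics/w1.png

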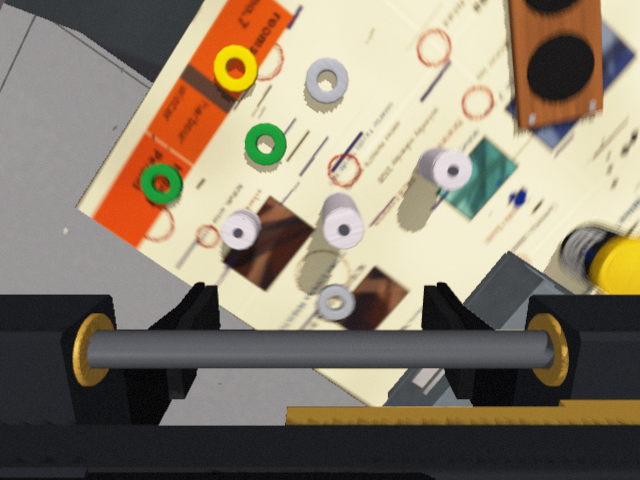

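Wrist view: tall top is at about (344,230), middle (453,170), short (238,232), and the grey rings at (326,81) and (336,301).

```bash
python3 - <<'E'
from h import *
im=cv2.imread('pics/w1.png'); s=r.read_state(); C=cam('wrist',s); g=cv2.cvtColor(im,cv2.COLOR_BGR2GRAY)
for n,u,z in [('tall',(344,230),.09),('mid',(453,170),.06),('short',(238,232),.035)]:
    x,y=u; w=g[y-6:y+7,x-6:x+7].astype(float); m=w<(w.min()+w.max())/2; v,h=np.nonzero(m); p=(x-6+h.mean(),y-6+v.mean())
    print(n,p,m.sum(),ray(C,p,z).round(4))
for n,u,z in [('ring1',(326,81),.01),('ring2',(336,301),.01)]: print(n,ray(C,u,z).round(4))
c=lambda x,y,w:cv2.resize(im[y-w:y+w,x-w:x+w],(390,390),interpolation=cv2.INTER_CUBIC)
cv2.imwrite('pics/w1z.png',np.hstack([c(326,81,30),c(336,301,30)]))
E
```

```text
tall (np.float64(343.5882352941176), np.float64(229.66666666666666)) 102 [ 0.5238 -0.0795  0.09  ]
mid (np.float64(452.625), np.float64(170.60227272727272)) 88 [0.5735 0.0106 0.06  ]
short (np.float64(237.6081081081081), np.float64(232.6891891891892)) 74 [ 0.4558 -0.1498  0.035 ]
ring1 [0.4431 0.0091 0.01  ]
ring2 [ 0.5799 -0.16    0.01  ]
```

View pics/w1z.png

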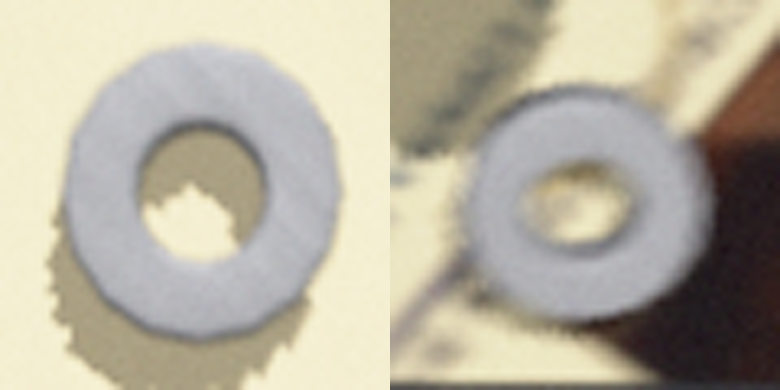

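```bash
python3 - <<'E'
from h import *
go(.443,.009,.12,46.3)
E
```

```text
slide cm [ 13.05   0.59 -10.95] roll -10.33 yaw now 35.97 pos [ 0.5024 -0.0835  0.2503] F [-0.8  1.6 -0.4] w 0.0871 t 1.45 j [ 0.71  0.11 -0.67  1.69  0.07  1.36  0.65]
```

```bash
python3 -m jog '[{"slide":[0,0.3,-4],"roll":-5},{"slide":[2,0.5,-8],"roll":-10.3},{"slide":[6,0.6,-11],"roll":-10.3},{"slide":[10,0.6,-11],"roll":-10.3},{"slide":[13,0.6,-11],"roll":-10.3}]' 0.3; python3 - <<'E'
from h import *
go(.443,.009,.12,46.3)
s,_=snap('wrist','w2.png'); print(proj(cam('wrist',s),[.443,.009,.01]))
E
```

```text
time: 1.87
ee_pos: [0.4421, 0.0108, 0.1198]
eef_rot: [0.263, 0.655, -0.262, 0.658]
ft_force: [1.8, -1.1, -0.4]
width: 0.064
slide cm [-0.02 -0.07  0.19] roll 0.11 yaw now 46.41 pos [0.4421 0.0108 0.1198] F [ 1.8 -1.1 -0.4] w 0.064 t 1.87 j [ 0.64  0.07 -0.77  2.02  0.06  1.07  0.65]
[318.59867286 236.90144291]
```

View pics/w2.png

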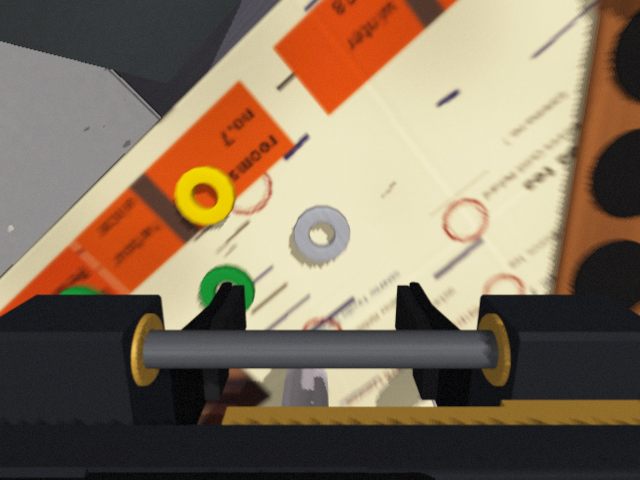

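```bash
cat >> h.py <<'E'
def ring(im,s,guess,z=.01):
    C=cam('wrist',s); b=im.astype(int); m=((b[...,2]-b[...,0]>4)&(b[...,2]>110)).astype(np.uint8)
    m=cv2.morphologyEx(m,cv2.MORPH_OPEN,np.ones((3,3)))
    for c in cv2.findContours(m,cv2.RETR_EXTERNAL,cv2.CHAIN_APPROX_NONE)[0]:
        if cv2.contourArea(c)<300: continue
        (u,v),(w,h),a=cv2.fitEllipse(c)
        if np.hypot(*(proj(C,guess)-(u,v)))<30: print('ring px',round(u,1),round(v,1),round(w,1),round(h,1),ray(C,(u,v),z).round(4))
E
python3 - <<'E'
from h import *
im=cv2.cvtColor(cv2.imread('pics/w2.png'),cv2.COLOR_BGR2RGB); print(im[220,320],im[235,300])
s,im=snap('wrist','w3.png'); ring(im,s,[.443,.009,.01]); go(.443,.009,.12,46.3)
E
```

```text
[158 158 163] [166 167 169]
slide cm [-0.4   0.26  0.35] roll 0.03 yaw now 46.33 pos [0.4387 0.0095 0.116 ] F [0.  0.3 0.8] w 0.0619 t 1.97 j [ 0.64  0.08 -0.77  2.02  0.06  1.07  0.65]
```

```bash
sed -i 's/b=im.astype(int); m=.*/b=cv2.GaussianBlur(im,(3,3),0).astype(int); m=((b[...,2]-b[...,0]>-5)\&(b[...,2]>125)).astype(np.uint8)/' h.py
python3 - <<'E'
from h import *
s,im=snap('wrist','w3.png'); ring(im,s,[.443,.009,.01]); go(.443,.009,.004,46.3)
E
```

```text
ring px 327.6 240.6 54.8 55.5 [0.4436 0.0112 0.01  ]
slide cm [11.52  0.11  0.23] roll -0.0 yaw now 46.3 pos [0.441  0.0094 0.1193] F [ 0.3 -0.1  1.5] w 0.0617 t 2.02 j [ 0.64  0.07 -0.77  2.01  0.05  1.08  0.65]
```

```bash
python3 -m jog '[{"slide":[4,0.3,0.1],"roll":0},{"slide":[8,0.3,0.1],"roll":0},{"slide":[10.5,0.3,0.1],"roll":0},{"slide":[11.3,0.3,0.1],"roll":0},{"slide":[11.3,0.3,0.1],"roll":0}]' 0.3; python3 - <<'E'
from h import *
go(.4436,.0108,.004,46.3)
E
```

```text
time: 2.43
ee_pos: [0.4439, 0.0108, 0.0066]
eef_rot: [0.264, 0.658, -0.263, 0.654]
ft_force: [0.5, 0.6, 1.5]
width: 0.0609
slide cm [ 0.26 -0.02 -0.02] roll -0.07 yaw now 46.23 pos [0.4439 0.0108 0.0066] F [0.5 0.6 1.5] w 0.0609 t 2.43 j [ 0.56  0.28 -0.74  2.1   0.25  0.85  0.48]
```

Accurate. Drop another 2.5 mm, then close.

```bash
python3 -m jog '[{"slide":[0.25,0,0],"roll":0},{"slide":[0.25,0,0],"roll":0},{"slide":[0.25,0,0],"roll":0}]' 0.3; python3 -m jog '[{"slide":[0,0,0],"roll":0},{"slide":[0,0,0],"roll":0},{"slide":[0,0,0],"roll":0},{"slide":[0,0,0],"roll":0},{"slide":[0,0,0],"roll":0}]' 0.7 25;  python3 - <<'E'
from h import *
go(.4436,.0108,.08,46.3)
E
```

```text
time: 2.68
ee_pos: [0.4455, 0.0105, 0.006]
eef_rot: [0.265, 0.657, -0.263, 0.655]
ft_force: [0.7, 0.0, -0.2]
width: 0.0611
time: 3.1
ee_pos: [0.4456, 0.0104, 0.0062]
eef_rot: [0.265, 0.657, -0.263, 0.655]
ft_force: [-1.8, -0.8, 4.0]
width: 0.0381
slide cm [-7.38 -0.1  -0.19] roll -0.11 yaw now 46.19 pos [0.4456 0.0104 0.0062] F [-1.8 -0.8  4. ] w 0.0381 t 3.1 j [ 0.56  0.29 -0.74  2.1   0.25  0.84  0.48]
```

```bash
python3 -m jog '[{"slide":[-1,0,0],"roll":0},{"slide":[-3,0,0],"roll":0},{"slide":[-6,0,0],"roll":0},{"slide":[-9,0,0],"roll":0},{"slide":[-11,0,0],"roll":0}]' ;  python3 - <<'E'
from h import *
go(.4498,.2955,.16,46.3)
snap('wrist','w4.png');s,im=snap('side','s4.png'); u,v=map(int,proj(cam('side'),s['ee_pos']))
cv2.imwrite('pics/s4z.png',cv2.resize(cv2.imread('pics/s4.png')[v-50:v+50,u-50:u+50],(600,600),interpolation=cv2.INTER_CUBIC))
E
```

```text
time: 3.52
ee_pos: [0.4463, 0.0107, 0.1192]
eef_rot: [0.265, 0.656, -0.262, 0.656]
ft_force: [0.7, -0.4, -1.5]
width: 0.0378
slide cm [ -3.99  20.83 -19.45] roll -0.06 yaw now 46.24 pos [0.4463 0.0107 0.1192] F [ 0.7 -0.4 -1.5] w 0.0378 t 3.52 j [ 0.65  0.09 -0.79  2.01  0.07  1.08  0.64]
```

View pics/w4.png

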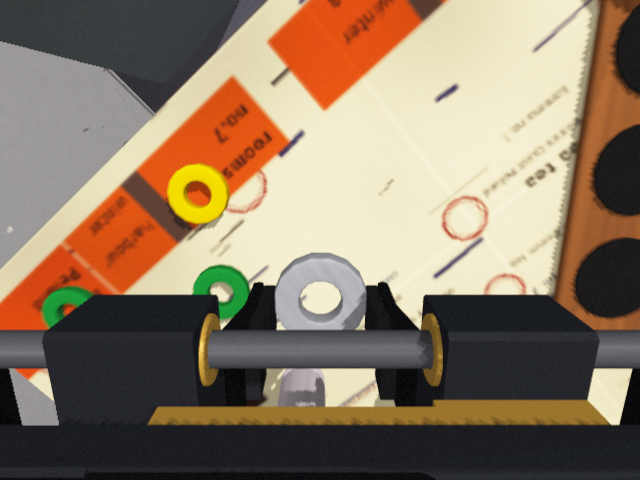

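View pics/s4z.png

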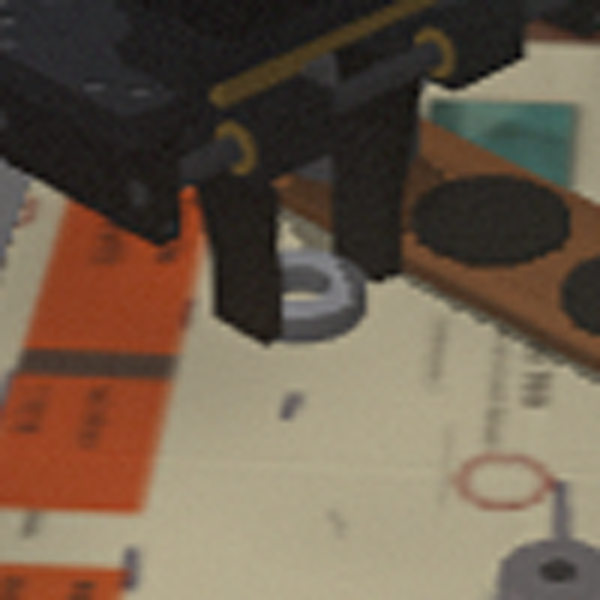

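```bash
python3 - <<'E'
from h import *
s,im=snap('wrist','w5.png'); C=cam('wrist',s); M=Ro.from_quat(s['eef_rot']).as_matrix()
for h in (0,.004,.01,.02):
  z=s['ee_pos'][2]+h; print(h,(M.T@(ray(C,(321,297),z)-s['ee_pos'])*1000).round(1), [np.round(np.linalg.norm(ray(C,(275,297),z)-ray(C,(367,297),z))*1e3,1)])
g=s['ee_pos']; print(proj(C,g), proj(C,g+M@[-.004,0,0]))
E
```

```text
0 [-0.   0.3 -2.3] [np.float64(38.8)]
0.004 [-4.   0.3 -4.1] [np.float64(37.9)]
0.01 [-10.    0.3  -6.7] [np.float64(36.4)]
0.02 [-20.    0.3 -11.1] [np.float64(34.0)]
[320.23321306 302.09036351] [320.23871622 306.12573307]
```

```bash
python3 -m jog '[{"slide":[-3,3,-2.5],"roll":0},{"slide":[-4,6,-5.5],"roll":0},{"slide":[-4,9,-8.3],"roll":0},{"slide":[-4,12,-11],"roll":0},{"slide":[-4,14.5,-13.5],"roll":0}]' ;  python3 - <<'E'
from h import *
go(.4498,.2955,.14,46.3)
E
```

```text
time: 4.08
ee_pos: [0.4492, 0.2083, 0.1579]
eef_rot: [0.265, 0.656, -0.263, 0.656]
ft_force: [0.6, -0.3, -1.0]
width: 0.0382
slide cm [ 1.81  6.33 -6.  ] roll -0.17 yaw now 46.13 pos [0.4492 0.2083 0.1579] F [ 0.6 -0.3 -1. ] w 0.0382 t 4.08 j [ 0.35  0.2  -0.95  1.84  0.18  1.18  0.15]
```

```bash
python3 - <<'E'
from h import *
snap('wrist','w6.png')
E
python3 -m jog '[{"slide":[0,3,-2.8],"roll":0},{"slide":[0.5,5.5,-5.2],"roll":0},{"slide":[1.5,6.3,-6.0],"roll":0},{"slide":[1.8,6.3,-6],"roll":0},{"slide":[1.8,6.3,-6],"roll":0}]' ;  python3 - <<'E'
from h import *
go(.4498,.2955,.14,46.3)
snap('wrist','w7.png')
E
```

```text
time: 4.55
ee_pos: [0.4452, 0.3048, 0.1389]
eef_rot: [0.262, 0.659, -0.259, 0.656]
ft_force: [-0.3, -0.5, -0.6]
width: 0.0385
slide cm [-0.11 -0.36  0.97] roll 0.46 yaw now 46.76 pos [0.4452 0.3048 0.1389] F [-0.3 -0.5 -0.6] w 0.0385 t 4.55 j [ 0.13  0.35 -0.96  1.76  0.3   1.19 -0.1 ]
```

View pics/w6.png

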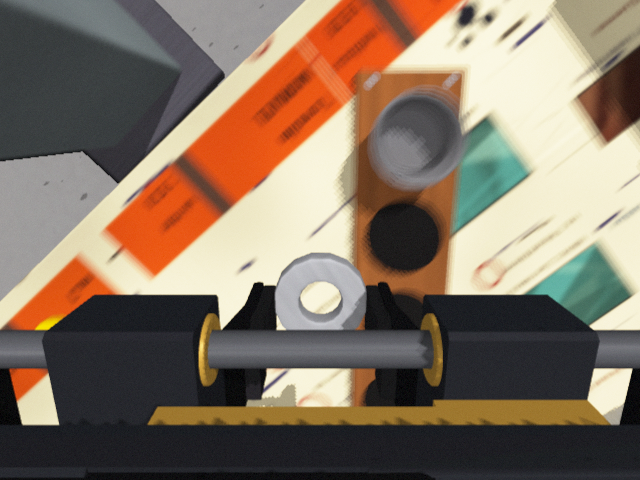

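View pics/w7.png

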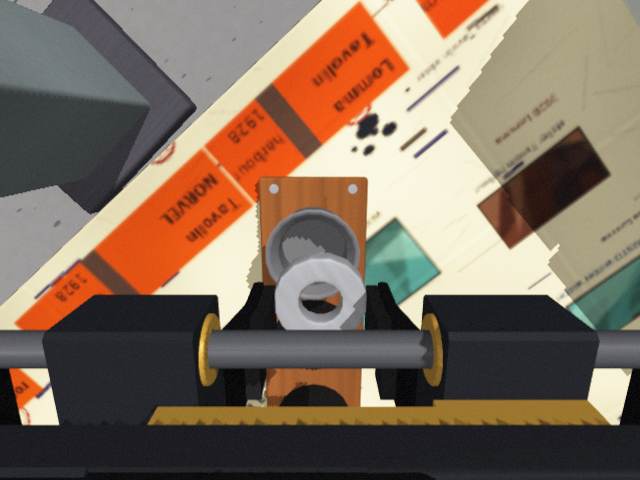

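```bash
python3 - <<'E'
from h import *
s,im=snap('wrist','w8.png'); C=cam('wrist',s)
go(.4498,.2955,.14,46.3)
cv2.imwrite('pics/w8z.png',cv2.resize(cv2.imread('pics/w8.png')[190:340,240:390],(600,600),interpolation=cv2.INTER_CUBIC))
print(proj(C,[.4498,.2955,.042]))
E
```

```text
slide cm [ 0.02 -0.35  0.76] roll 0.26 yaw now 46.56 pos [0.4467 0.3033 0.1403] F [ 0.5 -0.8 -0.4] w 0.038 t 4.65 j [ 0.13  0.35 -0.95  1.76  0.3   1.19 -0.1 ]
[314.45167192 252.34241416]
```

View pics/w8z.png

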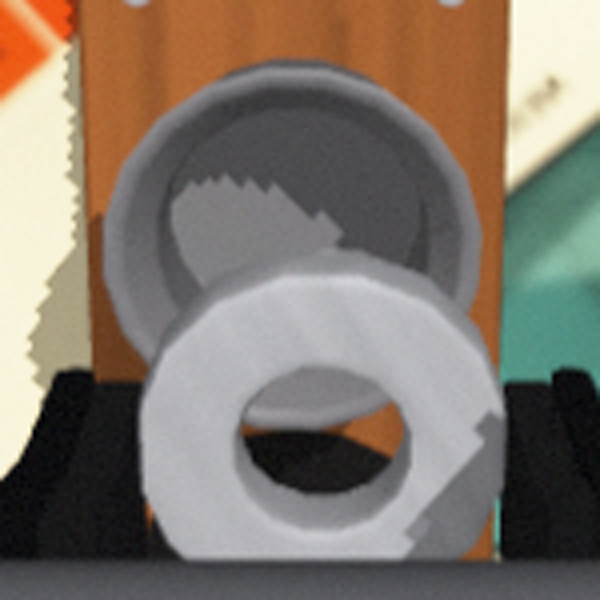

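```bash
python3 -m jog '[{"slide":[0,-0.4,1.05],"roll":0},{"slide":[3,-0.4,1.05],"roll":0},{"slide":[6,-0.4,1.05],"roll":0},{"slide":[8,-0.4,1.05],"roll":0},{"slide":[8.6,-0.4,1.05],"roll":0}]' ;  python3 - <<'E'
from h import *
s,im=snap('wrist','w9.png'); C=cam('wrist',s)
go(.4498,.2955,.05,46.3); print(ray(cam('wrist',s),(313,251),.042))
cv2.imwrite('pics/w9z.png',cv2.resize(cv2.imread('pics/w9.png')[190:340,240:390],(600,600),interpolation=cv2.INTER_CUBIC))
snap('side','s9.png');cv2.imwrite('pics/s9z.png',cv2.resize(cv2.imread('pics/s9.png')[150:250,250:350],(600,600),interpolation=cv2.INTER_CUBIC))
E
```

```text
time: 5.07
ee_pos: [0.4513, 0.2902, 0.0515]
eef_rot: [0.263, 0.658, -0.262, 0.655]
ft_force: [-0.2, -0.6, 0.2]
width: 0.0377
slide cm [ 0.21  0.23 -0.43] roll 0.14 yaw now 46.44 pos [0.4513 0.2908 0.0521] F [-0.  -0.9 -2.4] w 0.0381 t 5.12 j [ 0.09  0.46 -0.89  1.84  0.41  1.04 -0.15]
[0.43487586 0.30150821 0.042     ]
```

View pics/w9z.png

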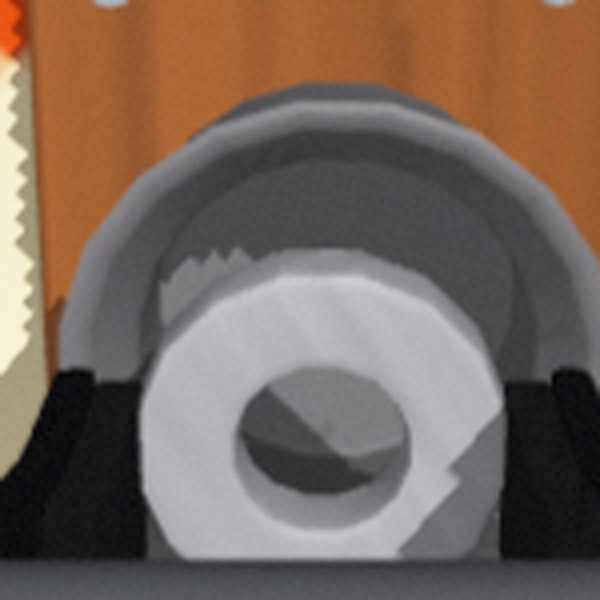

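View pics/s9z.png

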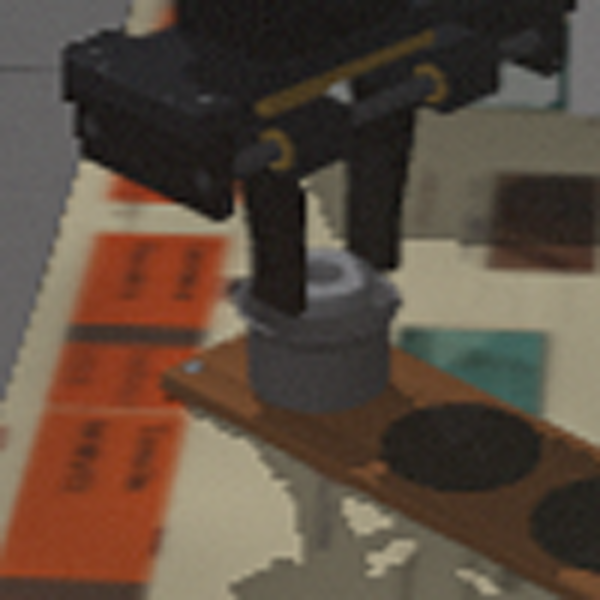

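```bash
python3 - <<'E'
from h import *
s=r.read_state(); C=cam('wrist',s); M=Ro.from_quat(s['eef_rot']).as_matrix()
for c in ([.4498,.2955,.042],[.449,.2965,.042]):
  c=np.array(c); print(proj(C,c-.032*M[:,2]),proj(C,c-.028*M[:,2]), 'ring rel in tool', (M.T@(ray(C,(320.5,297.5),s['ee_pos'][2]+.002)-c)*1e3).round(1))
E
```

```text
[322.89832536 213.04847202] [322.88114481 222.165492  ] ring rel in tool [-13.9  -1.    1. ]
[323.31173603 210.1303795 ] [323.29195119 219.28327082] ring rel in tool [-13.9  -1.2   2.2]
```

```bash
python3 -m jog '[{"slide":[0.2,0,0],"roll":0},{"slide":[0.2,0,0],"roll":0}]' ; python3 -m jog '[{"slide":[0,0,0],"roll":0},{"slide":[0,0,0],"roll":0},{"slide":[0,0,0],"roll":0},{"slide":[0,0,0],"roll":0}]' 0.3;  python3 -m jog '[{"slide":[-2,0,0],"roll":0},{"slide":[-5,0,0],"roll":0},{"slide":[-8,0,1],"roll":0},{"slide":[-10,0,4],"roll":0},{"slide":[-10,0,7],"roll":0}]'; python3 - <<'E'
from h import *
s,im=snap('wrist','w10.png'); C=cam('wrist',s)
go(.52,.0,.2,46.3); 
cv2.imwrite('pics/w10z.png',cv2.resize(cv2.imread('pics/w10.png')[90:290,220:420],(600,600),interpolation=cv2.INTER_CUBIC))
E
```

```text
time: 5.33
ee_pos: [0.4529, 0.2916, 0.0531]
eef_rot: [0.264, 0.657, -0.261, 0.656]
ft_force: [-0.2, -1.6, 0.6]
width: 0.0376
time: 5.67
ee_pos: [0.4532, 0.2917, 0.0535]
eef_rot: [0.264, 0.657, -0.261, 0.656]
ft_force: [-0.4, -0.8, -0.2]
width: 0.0561
time: 6.08
ee_pos: [0.5054, 0.2448, 0.1583]
eef_rot: [0.265, 0.655, -0.258, 0.659]
ft_force: [1.2, -0.2, 0.2]
width: 0.0609
slide cm [ -4.53 -16.38  17.19] roll -0.24 yaw now 46.06 pos [0.5102 0.2374 0.1556] F [ 3.6 -6.9 -0.1] w 0.0608 t 6.13 j [ 0.24  0.37 -0.91  1.69  0.31  1.23  0.06]
```

View pics/w10.png

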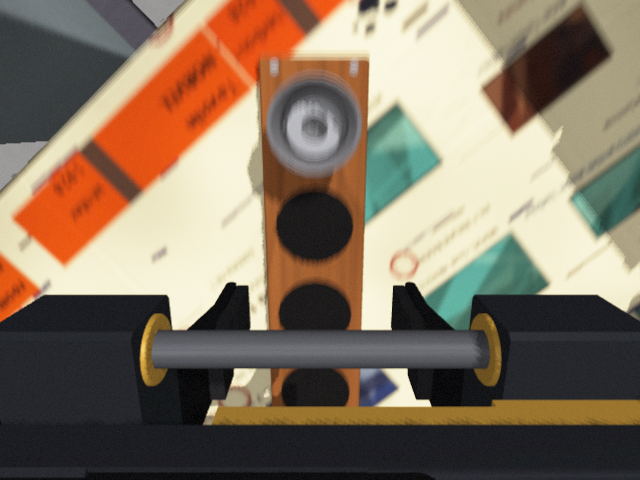

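Ring 1 dropped inside the tube rim. I'll take a sharper picture now the arm has settled.

```bash
python3 - <<'E'
from h import *
snap('wrist','w11a.png')
s,im=snap('wrist','w11.png'); C=cam('wrist',s)
go(.579,-.161,.2,90)
cv2.imwrite('pics/w11z.png',cv2.resize(cv2.imread('pics/w11.png')[50:250,220:420],(600,600),interpolation=cv2.INTER_CUBIC))
m=(im.max(2)<60).astype(np.uint8)
for c in cv2.findContours(m,cv2.RETR_EXTERNAL,cv2.CHAIN_APPROX_NONE)[0]:
    if 1500<cv2.contourArea(c)<8000:
        e=cv2.fitEllipse(c); print(np.round(e[0],1),np.round(e[1],1),ray(C,e[0],.011).round(4))
E
```

```text
slide cm [ -4.83 -23.86  33.13] roll -43.85 yaw now 46.15 pos [0.5055 0.2408 0.1534] F [-0.9  0.3 -0. ] w 0.0609 t 6.23 j [ 0.24  0.38 -0.92  1.69  0.31  1.23  0.05]
[321. 386.] [41.9 75.3] [0.6116 0.1406 0.011 ]
[415.1 311.8] [44.2 66.7] [0.6147 0.2431 0.011 ]
[225.5 311.8] [44.5 66.1] [0.5083 0.1336 0.011 ]
[320.  302.7] [61.3 73.8] [0.5555 0.1936 0.011 ]
[318.9 213.3] [75.7 76.9] [0.5024 0.2437 0.011 ]
[572.3  41.5] [ 65.1 108.3] [0.5363 0.4489 0.011 ]
```

View pics/w11z.png

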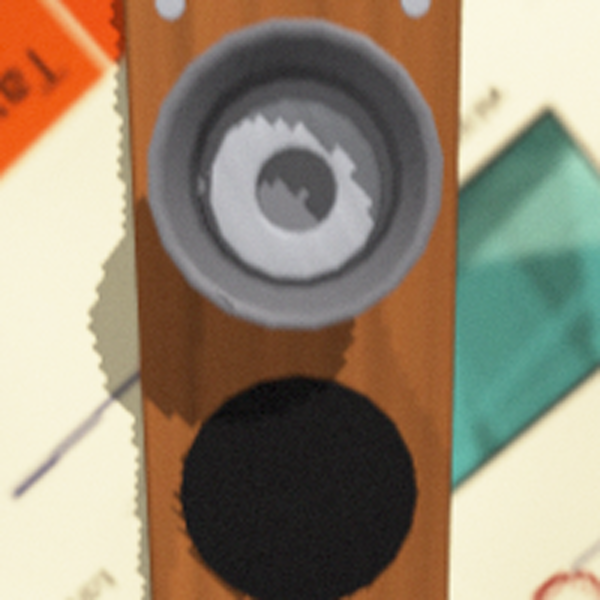

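```bash
python3 -m jog '[{"slide":[-3,-3,4],"roll":0},{"slide":[-5,-6,8],"roll":0},{"slide":[-5,-9,12],"roll":0},{"slide":[-5,-11.5,16],"roll":0},{"slide":[-5,-14,20],"roll":0}]' ; python3 - <<'E'
from h import *
go(.579,-.161,.2,90)
E
```

```text
time: 6.65
ee_pos: [0.5414, 0.0472, 0.2017]
eef_rot: [0.265, 0.656, -0.262, 0.657]
ft_force: [1.1, -0.6, -1.3]
width: 0.0611
slide cm [  0.09 -12.44  17.11] roll -43.75 yaw now 46.25 pos [0.5414 0.0472 0.2017] F [ 1.1 -0.6 -1.3] w 0.0611 t 6.65 j [ 0.58  0.27 -0.87  1.67  0.21  1.29  0.48]
```

```bash
python3 -m jog '[{"slide":[0,-3,3.5],"roll":-7},{"slide":[0,-6,7],"roll":-14},{"slide":[0,-8,11],"roll":-21},{"slide":[0,-10.5,14.5],"roll":-28},{"slide":[0,-12.4,17],"roll":-35}]' ; python3 -m jog '[{"slide":[0,0,0],"roll":-7},{"slide":[3,0,0],"roll":-9},{"slide":[6,0,0],"roll":-9},{"slide":[7,0,0],"roll":-9},{"slide":[7,0,0],"roll":-9}]';python3 - <<'E'
from h import *
snap('wrist','w12a.png'); s,im=snap('wrist','w12.png')
go(.579,-.161,.1,90); ring(im,s,[.579,-.161,.01])
E
```

```text
time: 7.07
ee_pos: [0.5769, -0.1515, 0.2008]
eef_rot: [0.055, 0.704, -0.052, 0.706]
ft_force: [1.2, 1.1, 0.1]
width: 0.0609
time: 7.48
ee_pos: [0.5753, -0.15, 0.1281]
eef_rot: [0.0, 0.708, 0.005, 0.706]
ft_force: [-1.0, -0.2, 0.0]
width: 0.0608
slide cm [ 3.16 -1.08  0.14] roll 0.35 yaw now 90.35 pos [ 0.5775 -0.1503  0.1317] F [ 0.  -0.2  0.2] w 0.0611 t 7.58 j [ 0.85  0.47 -0.85  1.62  0.36  1.22  1.5 ]
ring px 298.9 232.3 53.0 53.4 [ 0.5773 -0.1661  0.01  ]
```

View pics/w12.png

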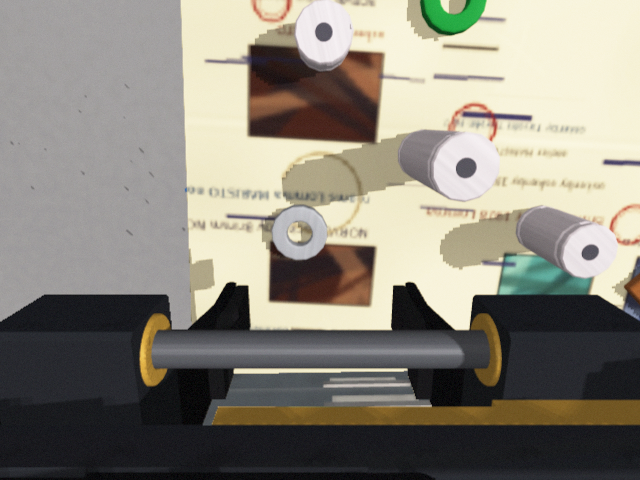

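```bash
cat >> h.py <<'E'
def hole(im,s,u,z,w=9):
    g=cv2.cvtColor(im,cv2.COLOR_RGB2GRAY); x,y=u; q=g[y-w:y+w+1,x-w:x+w+1].astype(float); m=q<(q.min()+q.max())/2; v,h=np.nonzero(m)
    p=(x-w+h.mean(),y-w+v.mean()); X=ray(cam('wrist',s),p,z); print('hole',np.round(p,1),m.sum(),X.round(4)); return X
E
python3 - <<'E'
from h import *
s,im=snap('wrist','w13.png')
X=hole(im,s,(466,168),.09); hole(im,s,(591,252),.06); hole(im,s,(324,32),.035)
C=cam('wrist',s)
for p in [(380,378),(330,378)]: print(ray(C,p,.1),ray(C,p,.05))
go(X[0],X[1],.14,46.3)
E
```

```text
hole [465.6 166. ] 273 [ 0.5237 -0.0815  0.09  ]
hole [589.2 249.5] 199 [0.5752 0.0075 0.06  ]
hole [323.8  30.3] 240 [ 0.4539 -0.1502  0.035 ]
[ 0.63559625 -0.11930445  0.1       ] [ 0.66999791 -0.11051888  0.05      ]
[ 0.63567835 -0.14617763  0.1       ] [ 0.67010133 -0.1443695   0.05      ]
slide cm [-0.75  6.94 -5.38] roll 44.05 yaw now 90.35 pos [ 0.578  -0.1506  0.1324] F [ 0.4  0.8 -0.5] w 0.0607 t 7.63 j [ 0.85  0.47 -0.85  1.62  0.36  1.22  1.5 ]
```

```bash
python3 -m jog '[{"slide":[-0.8,2,-1.4],"roll":7},{"slide":[-0.8,4,-2.8],"roll":14},{"slide":[-0.8,5.5,-4.2],"roll":21},{"slide":[-0.8,7,-5.4],"roll":28},{"slide":[-0.8,7,-5.4],"roll":35}]'; python3 -m jog '[{"slide":[0,0,0],"roll":7},{"slide":[0,0,0],"roll":9},{"slide":[0,0,0],"roll":9}]'; python3 - <<'E'
from h import *
s,im=snap('wrist','w14.png'); go(.5237,-.0815,.04,46.3); print(proj(cam('wrist',s),[.5237,-.0815,.09]))
E
```

```text
time: 8.05
ee_pos: [0.5229, -0.0772, 0.1426]
eef_rot: [0.213, 0.673, -0.209, 0.677]
ft_force: [0.7, -0.1, -1.0]
width: 0.0613
time: 8.3
ee_pos: [0.5239, -0.0766, 0.1447]
eef_rot: [0.266, 0.653, -0.262, 0.659]
ft_force: [0.1, -0.1, 0.3]
width: 0.0608
slide cm [10.43 -0.43  0.26] roll 0.05 yaw now 46.35 pos [ 0.5238 -0.0769  0.1443] F [ 0.3 -0.3 -0.3] w 0.0611 t 8.35 j [ 0.77  0.27 -0.8   1.79  0.21  1.16  0.71]
[312.71024429 265.63965965]
```

View pics/w14.png

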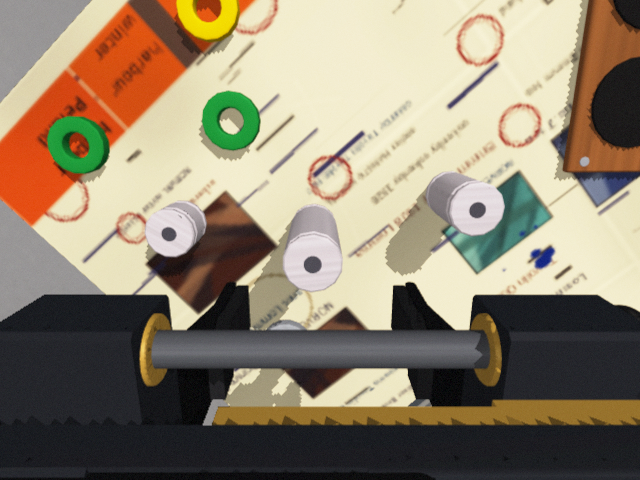

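```bash
python3 -m jog '[{"slide":[0,-0.4,0.15],"roll":0},{"slide":[3,-0.4,0.15],"roll":0},{"slide":[6.5,-0.4,0.15],"roll":0},{"slide":[9.5,-0.4,0.15],"roll":0},{"slide":[10.4,-0.4,0.15],"roll":0}]'; python3 - <<'E'
from h import *
snap('wrist','w15.png'); go(.5237,-.0815,.04,46.3); 
E
```

```text
time: 8.77
ee_pos: [0.5207, -0.0808, 0.0367]
eef_rot: [0.264, 0.656, -0.261, 0.658]
ft_force: [-1.2, 0.6, -0.3]
width: 0.0608
slide cm [-0.29  0.13  0.26] roll 0.1 yaw now 46.4 pos [ 0.5209 -0.0806  0.0371] F [-1.4 -0.2 -0.6] w 0.0609 t 8.82 j [ 0.71  0.41 -0.75  1.88  0.33  0.97  0.63]
```

View pics/w15.png

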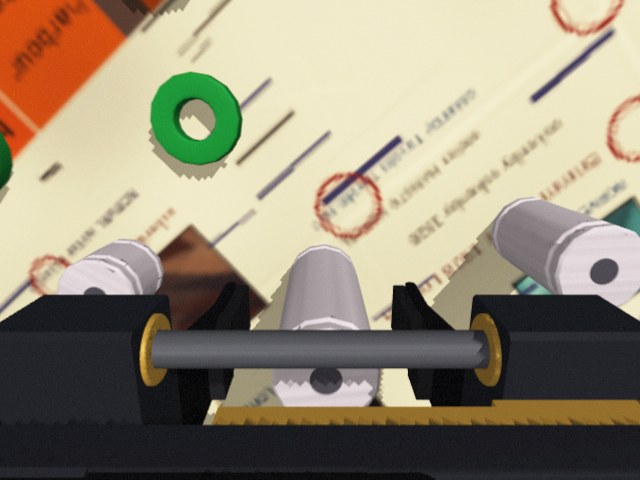

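```bash
python3 -m jog '[{"slide":[-0.2,0.1,0.2],"roll":0},{"slide":[-0.2,0.1,0.2],"roll":0},{"slide":[-0.2,0.1,0.2],"roll":0}]'; python3 -m jog '[{"slide":[0,0,0],"roll":0},{"slide":[0,0,0],"roll":0},{"slide":[0,0,0],"roll":0},{"slide":[0,0,0],"roll":0},{"slide":[0,0,0],"roll":0}]' 0.8 30;  python3 - <<'E'
from h import *
snap('wrist','w16.png'); go(.5237,-.0815,.04,46.3); 
E
```

```text
time: 9.07
ee_pos: [0.5244, -0.0815, 0.041]
eef_rot: [0.265, 0.655, -0.261, 0.658]
ft_force: [-0.7, 0.0, 0.4]
width: 0.0608
time: 9.48
ee_pos: [0.5245, -0.0816, 0.0412]
eef_rot: [0.264, 0.655, -0.261, 0.659]
ft_force: [-0.7, 0.3, 0.6]
width: 0.0352
slide cm [ 0.12 -0.03 -0.06] roll 0.1 yaw now 46.4 pos [ 0.5244 -0.0817  0.0412] F [-0.7 -0.6  4.3] w 0.0336 t 9.53 j [ 0.71  0.41 -0.75  1.88  0.33  0.98  0.63]
```

View pics/w16.png

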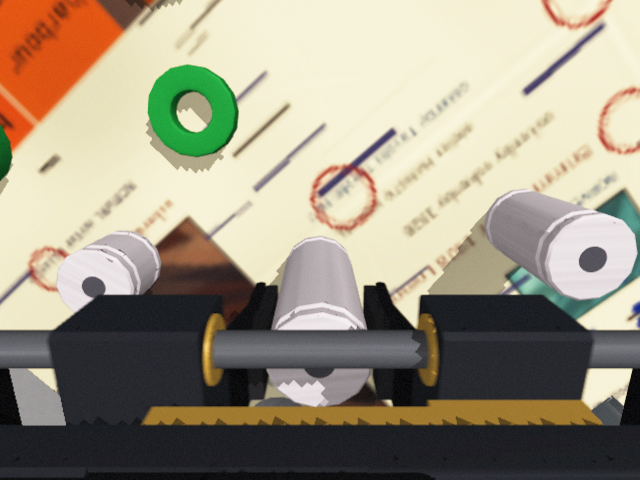

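```bash
python3 - <<'E'
from h import *
s=r.read_state(); C=cam('wrist',s); M=Ro.from_quat(s['eef_rot']).as_matrix()
for v in (362,366,370): print((M.T@(ray(C,(318,v),.09)-s['ee_pos'])*1e3).round(1))
go(.5244,-.0817,.2,46.3)
E
python3 -m jog '[{"slide":[-1,0,0],"roll":0},{"slide":[-4,0,0],"roll":0},{"slide":[-8,0,0],"roll":0},{"slide":[-12,0,0],"roll":0},{"slide":[-16,0,0],"roll":0}]'
python3 - <<'E'
from h import *
go(.612,.1412,.2,46.3)
C=cam('side')
for p in [(445,235),(470,235),(500,243)]: print(p,ray(C,p,0)[:2],ray(C,p,.15)[:2])
snap('wrist','w17.png'); snap('side','s17.png')
E
```

```text
[-48.8  -0.7  -2.1]
[-48.8  -0.7  -0.7]
[-48.8  -0.7   0.8]
slide cm [-15.88   0.11   0.05] roll 0.1 yaw now 46.4 pos [ 0.5244 -0.0817  0.0412] F [-0.7 -0.6  4.3] w 0.0336 t 9.53 j [ 0.71  0.41 -0.75  1.88  0.33  0.98  0.63]
time: 9.95
ee_pos: [0.5226, -0.0816, 0.2034]
eef_rot: [0.264, 0.655, -0.26, 0.658]
ft_force: [0.7, -0.5, -1.0]
width: 0.0334
slide cm [ 0.47 22.3  -8.87] roll 0.16 yaw now 46.46 pos [ 0.5226 -0.0816  0.2034] F [ 0.7 -0.5 -1. ] w 0.0334 t 9.95 j [ 0.8   0.21 -0.82  1.71  0.16  1.28  0.76]
(445, 235) [0.7638804  0.22513784] [ 0.70574156 -0.01636051]
(470, 235) [0.81905271 0.22664657] [ 0.7488068  -0.01518285]
(500, 243) [0.87743847 0.19580176] [ 0.79438034 -0.03925905]
```

View pics/w17.png

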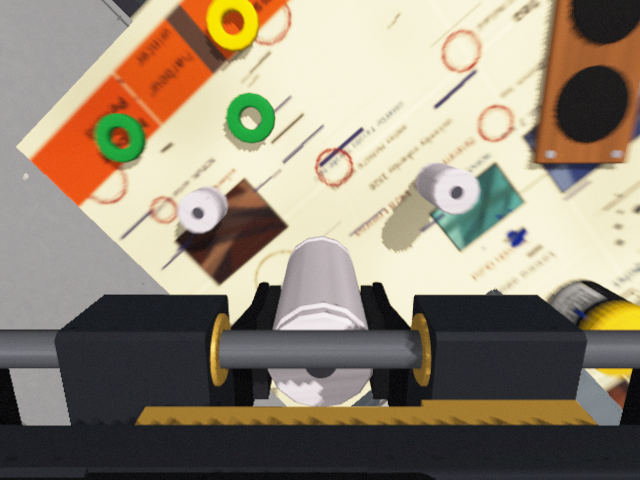

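View pics/s17.png

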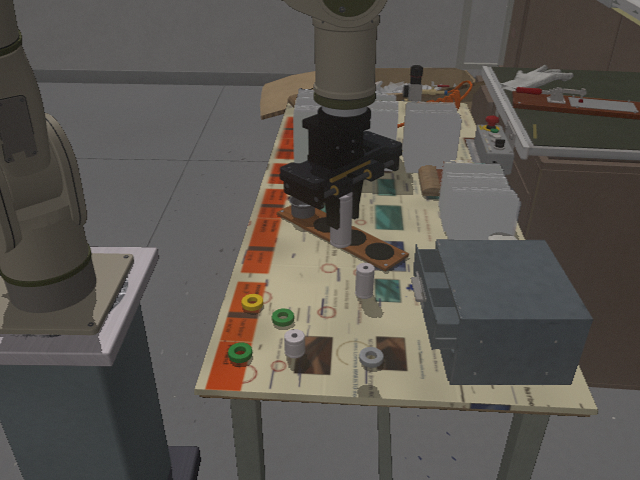

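```bash
python3 - <<'E'
from h import *
C=cam('scene'); b=ray(C,(241,228),0); print(b)
for z in (.06,.08,.1,.12): print(z,proj(C,[b[0],b[1],z]))
s=r.read_state(); C=cam('wrist',s)
for z in (0.,.05,.1): print(ray(C,(575,310),z))
E
```

```text
[0.76074727 0.03024283 0.        ]
0.06 [238.87131618 205.64974966]
0.08 [238.13795267 197.94975316]
0.1 [237.3921848  190.11951624]
0.12 [236.63369515 182.15570632]
[0.7791879  0.02829262 0.        ]
[0.73730025 0.02017363 0.05      ]
[0.69541261 0.01205463 0.1       ]
```

```bash
python3 -m jog '[{"slide":[0,3.5,-1.4],"roll":0},{"slide":[0,7.2,-2.9],"roll":0},{"slide":[0,11,-4.4],"roll":0},{"slide":[0,14.5,-5.8],"roll":0},{"slide":[0.5,18,-7.1],"roll":0}]'
python3 -m jog '[{"slide":[1,2.5,-1],"roll":0},{"slide":[3,4,-1.7],"roll":0},{"slide":[5,4.2,-1.8],"roll":0},{"slide":[6,4.2,-1.8],"roll":0},{"slide":[6,4.2,-1.8],"roll":0}]'
python3 - <<'E'
from h import *
go(.612,.1412,.06,46.3)
snap('wrist','w18.png')
E
```

```text
time: 10.47
ee_pos: [0.5994, 0.0996, 0.2048]
eef_rot: [0.265, 0.651, -0.26, 0.662]
ft_force: [-0.5, -1.1, -1.0]
width: 0.0334
time: 10.88
ee_pos: [0.6147, 0.1416, 0.1422]
eef_rot: [0.264, 0.653, -0.261, 0.661]
ft_force: [-0.4, -0.4, -1.8]
width: 0.0337
slide cm [ 8.21 -0.28 -0.24] roll 0.16 yaw now 46.46 pos [0.6147 0.1416 0.1422] F [-0.4 -0.4 -1.8] w 0.0337 t 10.88 j [ 0.31  0.52 -0.83  1.52  0.4   1.26  0.24]
```

View pics/w18.png

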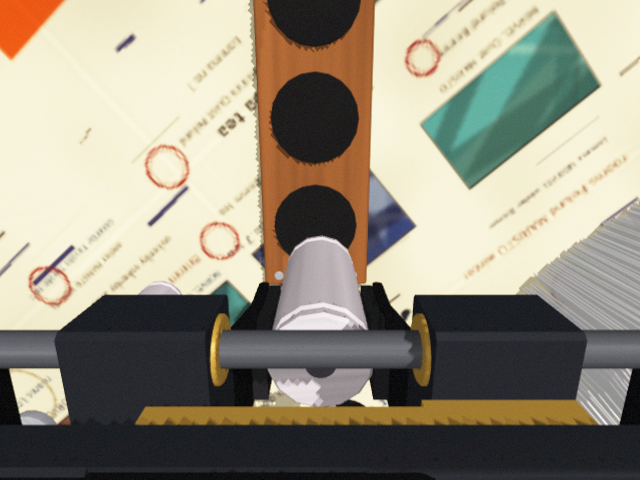

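```bash
python3 - <<'E'
from h import *
s,im=snap('wrist','w19.png'); C=cam('wrist',s); M=Ro.from_quat(s['eef_rot']).as_matrix()
m=(im.max(2)<60).astype(np.uint8); m[290:]=0
for c in cv2.findContours(m,cv2.RETR_EXTERNAL,cv2.CHAIN_APPROX_NONE)[0]:
    if cv2.contourArea(c)>1500:
        # cast contour to plane, fit circle
        P=np.array([ray(C,p,.011)[:2] for p in c[:,0].astype(float) if p[1]>2])
        h=cv2.convexHull(P.astype(np.float32))[:,0]; 
        A=np.c_[2*h,np.ones(len(h))]; q=np.linalg.lstsq(A,(h**2).sum(1),rcond=None)[0]; 
        print(q[:2].round(4),'r',np.sqrt(q[2]+q[:2]@q[:2]).round(4),cv2.boundingRect(c))
go(.612,.1412,.06,46.3)
E
```

```text
[0.6128 0.1396] r 0.0293 (274, 183, 81, 71)
[0.5587 0.1908] r 0.0292 (270, 71, 87, 91)
[0.5048 0.2418] r 0.0291 (267, 0, 92, 45)
slide cm [ 8.53 -0.41 -0.4 ] roll 0.07 yaw now 46.37 pos [0.6163 0.1414 0.1454] F [ 1.  -0.3 -1.5] w 0.0338 t 10.98 j [ 0.32  0.52 -0.83  1.52  0.4   1.26  0.24]
```

```bash
python3 -m jog '[{"slide":[1,-0.33,-0.2],"roll":0},{"slide":[4,-0.33,-0.2],"roll":0},{"slide":[7,-0.33,-0.2],"roll":0},{"slide":[8.2,-0.33,-0.2],"roll":0},{"slide":[8.2,-0.33,-0.2],"roll":0}]'
python3 - <<'E'
from h import *
go(.6127,.1402,.0525,46.3)
E
```

```text
time: 11.4
ee_pos: [0.6123, 0.1389, 0.0608]
eef_rot: [0.264, 0.652, -0.262, 0.661]
ft_force: [-0.1, -0.4, -3.5]
width: 0.0332
slide cm [ 0.84  0.12 -0.07] roll 0.02 yaw now 46.32 pos [0.6123 0.1389 0.0608] F [-0.1 -0.4 -3.5] w 0.0332 t 11.4 j [ 0.29  0.6  -0.79  1.61  0.47  1.12  0.2 ]
```

```bash
python3 -m jog '[{"slide":[0.3,0.1,-0.1],"roll":0},{"slide":[0.6,0.1,-0.1],"roll":0},{"slide":[0.8,0.1,-0.1],"roll":0},{"slide":[0.85,0.1,-0.1],"roll":0},{"slide":[0.85,0.1,-0.1],"roll":0}]'
python3 - <<'E'
from h import *
go(.6127,.1402,.0525,46.3)
snap('side','s20.png');cv2.imwrite('pics/s20z.png',cv2.resize(cv2.imread('pics/s20.png')[170:290,310:430],(600,600),interpolation=cv2.INTER_CUBIC))
E
```

```text
time: 11.82
ee_pos: [0.6128, 0.1404, 0.053]
eef_rot: [0.264, 0.652, -0.262, 0.661]
ft_force: [0.9, 0.1, -1.8]
width: 0.0338
slide cm [ 0.05 -0.02  0.01] roll 0.01 yaw now 46.31 pos [0.6128 0.1404 0.053 ] F [ 0.9  0.1 -1.8] w 0.0338 t 11.82 j [ 0.29  0.61 -0.79  1.61  0.47  1.11  0.19]
```

View pics/s20z.png

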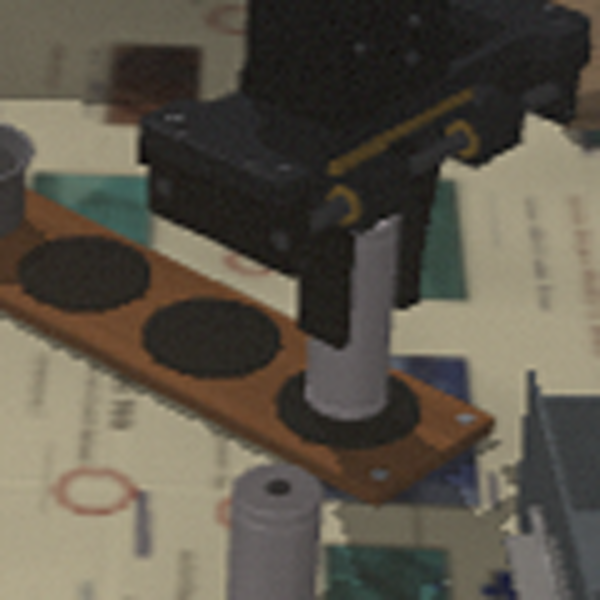

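```bash
python3 -m jog '[{"slide":[0.1,0,0],"roll":0},{"slide":[0.15,0,0],"roll":0},{"slide":[0.15,0,0],"roll":0}]'; python3 -m jog '[{"slide":[0.08,0,0],"roll":0},{"slide":[0.08,0,0],"roll":0},{"slide":[0.08,0,0],"roll":0}]'
```

```text
time: 12.12
ee_pos: [0.6131, 0.1405, 0.0523]
eef_rot: [0.265, 0.652, -0.262, 0.661]
ft_force: [-1.1, -0.4, 4.0]
width: 0.0333
time: 12.37
ee_pos: [0.6132, 0.1405, 0.0524]
eef_rot: [0.265, 0.651, -0.262, 0.661]
ft_force: [-4.0, -1.4, 7.0]
width: 0.0335
```

In contact with the pad. Releasing with a slight unload, then retracting straight up.

```bash
python3 -m jog '[{"slide":[0,0,0],"roll":0},{"slide":[0,0,0],"roll":0},{"slide":[0,0,0],"roll":0},{"slide":[0,0,0],"roll":0},{"slide":[0,0,0],"roll":0}]' 0.3; python3 -m jog '[{"slide":[-2,0,0],"roll":0},{"slide":[-5,0,0],"roll":0},{"slide":[-9,0,0],"roll":0},{"slide":[-12,0,0.5],"roll":0},{"slide":[-14,0,2],"roll":0}]'
python3 - <<'E'
from h import *
go(.5765,-.1661,.2,90)
snap('wrist','w20a.png');snap('wrist','w20.png')
snap('side','s21.png');cv2.imwrite('pics/s21z.png',cv2.resize(cv2.imread('pics/s21.png')[170:290,310:430],(600,600),interpolation=cv2.INTER_CUBIC))
E
```

```text
time: 12.78
ee_pos: [0.6132, 0.1406, 0.0523]
eef_rot: [0.265, 0.651, -0.262, 0.661]
ft_force: [-0.2, -0.3, -1.0]
width: 0.0571
time: 13.2
ee_pos: [0.6254, 0.1296, 0.1966]
eef_rot: [0.264, 0.651, -0.26, 0.663]
ft_force: [-0.0, 0.5, 0.1]
width: 0.061
slide cm [ -0.43 -24.82  16.81] roll -43.49 yaw now 46.51 pos [0.6254 0.1296 0.1966] F [-0.   0.5  0.1] w 0.061 t 13.2 j [ 0.33  0.49 -0.84  1.44  0.38  1.36  0.29]
```

View pics/w20.png

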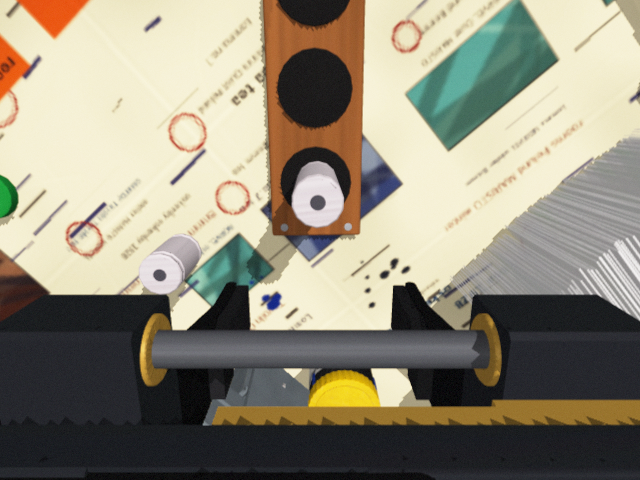

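View pics/s21z.png

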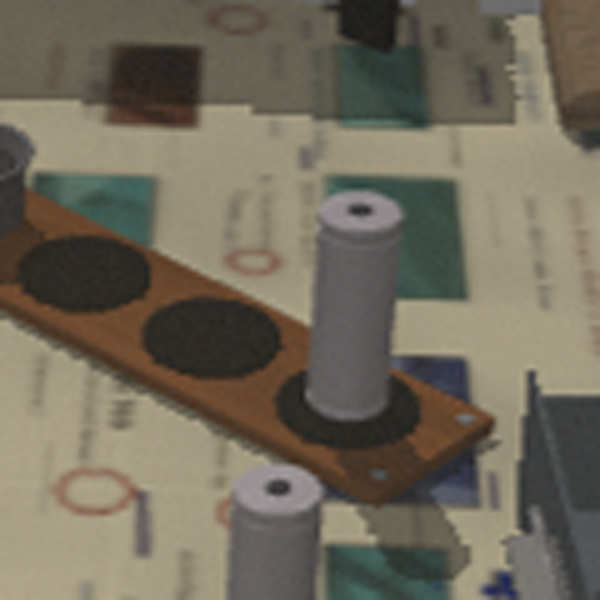

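```bash
python3 - <<'E'
from h import *
s,im=snap('wrist','w22.png'); X=hole(im,s,(160,275),.06)
go(X[0],X[1],.14,90)
E
```

```text
hole [159.3 279.6] 112 [0.5747 0.0088 0.06  ]
slide cm [  5.17 -12.1    4.4 ] roll -43.74 yaw now 46.26 pos [0.6258 0.1267 0.1923] F [-0.7  0.2  0.3] w 0.0609 t 13.4 j [ 0.33  0.5  -0.84  1.44  0.38  1.35  0.29]
```

```bash
python3 -m jog '[{"slide":[0,-3,1],"roll":-7},{"slide":[0,-6,2],"roll":-14},{"slide":[0,-9,3.2],"roll":-21},{"slide":[0,-11,4],"roll":-28},{"slide":[0,-12.1,4.4],"roll":-35}]'; python3 -m jog '[{"slide":[0,0,0],"roll":-7},{"slide":[1,0,0],"roll":-9},{"slide":[3,0,0],"roll":-9},{"slide":[5,0,0],"roll":-9},{"slide":[5,0,0],"roll":-9}]'; python3 - <<'E'
from h import *
snap('wrist','w23a.png');s,im=snap('wrist','w23.png'); go(.5747,.0088,.026,90); print(proj(cam('wrist',s),[.5747,.0088,.06]))
E
```

```text
time: 13.82
ee_pos: [0.5721, 0.0058, 0.1899]
eef_rot: [0.052, 0.701, -0.053, 0.709]
ft_force: [0.1, -0.4, 0.2]
width: 0.0604
time: 14.23
ee_pos: [0.5697, 0.0055, 0.1351]
eef_rot: [-0.004, 0.706, 0.002, 0.709]
ft_force: [-0.7, 0.4, -0.9]
width: 0.0612
slide cm [11.3  0.3  0.2] roll 0.5 yaw now 90.5 pos [0.5717 0.0061 0.1389] F [ 0.3 -1.2  0.7] w 0.061 t 14.33 j [ 0.69  0.44 -0.98  1.68  0.39  1.22  1.21]
[328.06331113 255.25531383]
```

View pics/w23.png

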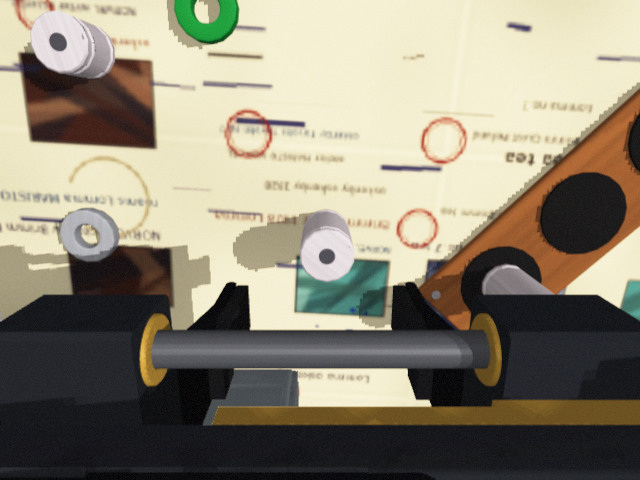

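```bash
python3 -m jog '[{"slide":[0,0.25,0.2],"roll":0},{"slide":[3.5,0.25,0.2],"roll":0},{"slide":[7,0.25,0.2],"roll":0},{"slide":[10,0.25,0.2],"roll":0},{"slide":[11.2,0.25,0.2],"roll":0}]'; python3 - <<'E'
from h import *
go(.5745,.0088,.026,90)
E
```

```text
time: 14.75
ee_pos: [0.5732, 0.0084, 0.0242]
eef_rot: [-0.004, 0.705, 0.002, 0.709]
ft_force: [-1.1, 1.0, -1.0]
width: 0.0606
slide cm [-0.18  0.04  0.13] roll 0.52 yaw now 90.52 pos [0.5732 0.0084 0.0242] F [-1.1  1.  -1. ] w 0.0606 t 14.75 j [ 0.61  0.58 -0.89  1.77  0.52  1.04  1.11]
```

```bash
python3 -m jog '[{"slide":[-0.1,0.0,0.1],"roll":0},{"slide":[-0.1,0.0,0.1],"roll":0}]'; python3 -m jog '[{"slide":[0,0,0],"roll":0},{"slide":[0,0,0],"roll":0},{"slide":[0,0,0],"roll":0},{"slide":[0,0,0],"roll":0},{"slide":[0,0,0],"roll":0}]' 0.8 30;  python3 - <<'E'
from h import *
snap('wrist','w24.png'); go(.5237,-.0815,.04,90); 
E
```

```text
time: 14.92
ee_pos: [0.5748, 0.0089, 0.0262]
eef_rot: [-0.004, 0.705, 0.003, 0.709]
ft_force: [-0.6, 0.1, -0.6]
width: 0.0609
time: 15.33
ee_pos: [0.5751, 0.0088, 0.0268]
eef_rot: [-0.004, 0.705, 0.003, 0.709]
ft_force: [0.1, 0.0, -0.2]
width: 0.0354
slide cm [-1.35 -9.   -5.21] roll 0.54 yaw now 90.54 pos [0.5751 0.009  0.0267] F [-0.  -0.8  3.8] w 0.0335 t 15.38 j [ 0.61  0.58 -0.89  1.76  0.52  1.04  1.11]
```

View pics/w24.png

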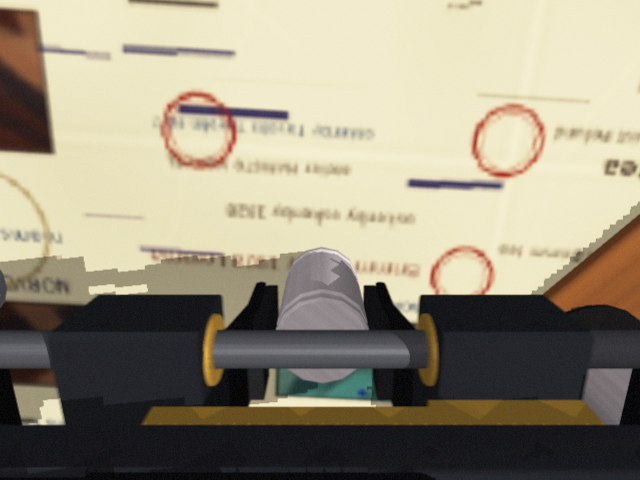

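```bash
python3 -m jog '[{"slide":[-1,0,0],"roll":0},{"slide":[-4,0,0],"roll":0},{"slide":[-8,0,0],"roll":0},{"slide":[-12,0,0],"roll":0},{"slide":[-15,0,0],"roll":0}]'; python3 - <<'E'
from h import *
s=r.read_state(); C=cam('wrist',s); M=Ro.from_quat(s['eef_rot']).as_matrix()
print((M.T@(ray(C,(322,340),s['ee_pos'][2]+.0333)-s['ee_pos'])*1e3).round(1))
go(.5587,.192,.18,46.3)
E
```

```text
time: 15.8
ee_pos: [0.5742, 0.0099, 0.1804]
eef_rot: [-0.004, 0.704, 0.003, 0.71]
ft_force: [0.3, 0.4, -1.2]
width: 0.0331
[-33.3  -1.   -1.6]
slide cm [-0.   18.23 -1.37] roll 44.28 yaw now 90.58 pos [0.5742 0.0099 0.1804] F [ 0.3  0.4 -1.2] w 0.0331 t 15.8 j [ 0.7   0.41 -1.    1.62  0.36  1.3   1.23]
```

```bash
python3 -m jog '[{"slide":[0,3,-0.3],"roll":7},{"slide":[0,7,-0.6],"roll":14},{"slide":[0,11,-0.8],"roll":21},{"slide":[0,14.5,-1.1],"roll":28},{"slide":[0,17,-1.3],"roll":35}]'; python3 - <<'E'
from h import *
go(.5587,.192,.12,46.3)
E
```

```text
time: 16.22
ee_pos: [0.5581, 0.1836, 0.1809]
eef_rot: [0.209, 0.673, -0.207, 0.679]
ft_force: [0.6, 0.0, -2.5]
width: 0.0332
slide cm [ 6.09  0.7  -0.47] roll 9.46 yaw now 55.76 pos [0.5581 0.1836 0.1809] F [ 0.6  0.  -2.5] w 0.0332 t 16.22 j [ 0.33  0.41 -0.92  1.59  0.34  1.3   0.33]
```

```bash
python3 -m jog '[{"slide":[0,0.4,-0.3],"roll":6},{"slide":[1,0.7,-0.4],"roll":9.4},{"slide":[3,0.7,-0.4],"roll":9.4},{"slide":[5,0.7,-0.4],"roll":9.4},{"slide":[6,0.7,-0.4],"roll":9.4}]'; python3 - <<'E'
from h import *
snap('wrist','w25a.png');s,im=snap('wrist','w25.png'); C=cam('wrist',s)
m=(im.max(2)<60).astype(np.uint8); m[290:]=0
for c in cv2.findContours(m,cv2.RETR_EXTERNAL,cv2.CHAIN_APPROX_NONE)[0]:
    if cv2.contourArea(c)>1500:
        P=np.array([ray(C,p,.011)[:2] for p in c[:,0].astype(float) if p[1]>2])
        h=cv2.convexHull(P.astype(np.float32))[:,0]; A=np.c_[2*h,np.ones(len(h))]; q=np.linalg.lstsq(A,(h**2).sum(1),rcond=None)[0]; 
        print(q[:2].round(4),'r',np.sqrt(q[2]+q[:2]@q[:2]).round(4),cv2.boundingRect(c))
go(.5587,.192,.046,46.3)
E
```

```text
time: 16.63
ee_pos: [0.5582, 0.1912, 0.1192]
eef_rot: [0.263, 0.654, -0.262, 0.659]
ft_force: [0.2, 0.7, -2.4]
width: 0.0332
[0.5579 0.1912] r 0.0292 (277, 192, 88, 72)
[0.5039 0.2424] r 0.0293 (273, 68, 95, 100)
slide cm [ 7.36  0.08 -0.07] roll 0.07 yaw now 46.37 pos [0.5582 0.191  0.1196] F [-1.2 -1.2 -1.8] w 0.0333 t 16.73 j [ 0.27  0.47 -0.86  1.65  0.38  1.19  0.13]
```

View pics/w25.png

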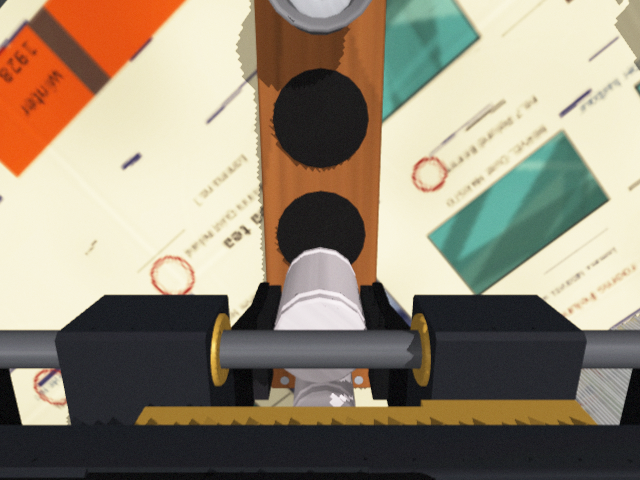

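```bash
python3 -m jog '[{"slide":[2,0.1,0],"roll":0},{"slide":[4.5,0.1,0],"roll":0},{"slide":[6.5,0.1,0],"roll":0},{"slide":[7.2,0.1,0],"roll":0},{"slide":[7.2,0.1,0],"roll":0}]'; python3 - <<'E'
from h import *
go(.5584,.192,.038,46.3)
E
```

```text
time: 17.15
ee_pos: [0.5589, 0.1913, 0.0472]
eef_rot: [0.263, 0.655, -0.263, 0.658]
ft_force: [-0.5, -0.1, -1.7]
width: 0.0329
slide cm [ 0.92  0.02 -0.08] roll 0.07 yaw now 46.37 pos [0.5589 0.1913 0.0472] F [-0.5 -0.1 -1.7] w 0.0329 t 17.15 j [ 0.23  0.55 -0.82  1.71  0.45  1.08  0.08]
```

```bash
python3 -m jog '[{"slide":[0.4,0,0],"roll":0},{"slide":[0.8,0,0],"roll":0},{"slide":[0.95,0,0],"roll":0},{"slide":[0.95,0,0],"roll":0},{"slide":[0.95,0,0],"roll":0}]'; python3 -m jog '[{"slide":[0.1,0,0],"roll":0},{"slide":[0.15,0,0],"roll":0},{"slide":[0.15,0,0],"roll":0}]'
```

```text
time: 17.57
ee_pos: [0.5591, 0.1914, 0.0381]
eef_rot: [0.263, 0.655, -0.263, 0.658]
ft_force: [1.1, 0.3, 0.2]
width: 0.0331
time: 17.82
ee_pos: [0.5594, 0.1916, 0.0377]
eef_rot: [0.263, 0.655, -0.263, 0.658]
ft_force: [-2.8, -1.8, 6.8]
width: 0.0334
```

```bash
python3 -m jog '[{"slide":[0,0,0],"roll":0},{"slide":[0,0,0],"roll":0},{"slide":[0,0,0],"roll":0},{"slide":[0,0,0],"roll":0},{"slide":[0,0,0],"roll":0}]' 0.3; python3 -m jog '[{"slide":[-2,0,0],"roll":0},{"slide":[-5,0,0],"roll":0},{"slide":[-9,0,0],"roll":0},{"slide":[-13,0,0],"roll":0},{"slide":[-16,0,0],"roll":0}]'
python3 - <<'E'
from h import *
go(.5765,-.1661,.2,90)
s,im=snap('wrist','w26a.png'); s,im=snap('wrist','w26.png')
snap('side','s26.png');cv2.imwrite('pics/s26z.png',cv2.resize(cv2.imread('pics/s26.png')[170:290,280:420],(700,600),interpolation=cv2.INTER_CUBIC))
E
```

```text
time: 18.23
ee_pos: [0.5595, 0.1916, 0.0376]
eef_rot: [0.263, 0.655, -0.263, 0.658]
ft_force: [-0.2, -0.7, 0.7]
width: 0.0573
time: 18.65
ee_pos: [0.5589, 0.1924, 0.2009]
eef_rot: [0.263, 0.654, -0.262, 0.659]
ft_force: [0.8, 0.4, 0.1]
width: 0.0607
slide cm [  0.13 -24.74  26.01] roll -43.61 yaw now 46.39 pos [0.5589 0.1924 0.2009] F [0.8 0.4 0.1] w 0.0607 t 18.65 j [ 0.29  0.4  -0.9   1.56  0.32  1.34  0.17]
```

View pics/s26z.png

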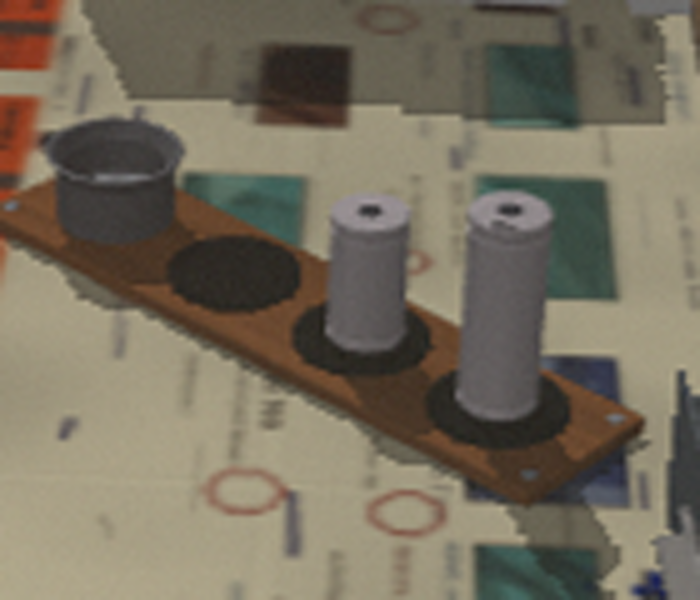

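```bash
python3 -m jog '[{"slide":[0,-2.8,3],"roll":-5},{"slide":[0,-5.6,6],"roll":-10},{"slide":[0,-8.4,9],"roll":-15},{"slide":[0,-11.2,12],"roll":-20},{"slide":[0,-14,15],"roll":-25}]'; python3 - <<'E'
from h import *
go(.5765,-.1661,.2,90)
E
```

```text
time: 19.22
ee_pos: [0.5708, -0.0144, 0.1989]
eef_rot: [0.113, 0.695, -0.113, 0.701]
ft_force: [0.7, -0.5, -0.2]
width: 0.0607
slide cm [ -0.09 -14.21   5.33] roll -18.39 yaw now 71.61 pos [ 0.5708 -0.0144  0.1989] F [ 0.7 -0.5 -0.2] w 0.0607 t 19.22 j [ 0.7   0.36 -0.92  1.61  0.29  1.31  0.98]
```

```bash
python3 -m jog '[{"slide":[0,-4,1.4],"roll":-6},{"slide":[0,-8,2.9],"roll":-12},{"slide":[0,-11.5,4.2],"roll":-18},{"slide":[0,-14.2,5.3],"roll":-18.4},{"slide":[1,-14.2,5.3],"roll":-18.4}]'; python3 -m jog '[{"slide":[3,0,0],"roll":0},{"slide":[6,0,0],"roll":0},{"slide":[7,0,0],"roll":0},{"slide":[7,0,0],"roll":0}]'; python3 - <<'E'
from h import *
snap('wrist','w27a.png'); s,im=snap('wrist','w27.png'); ring(im,s,[.5773,-.1661,.01]); go(.5765,-.1661,.005,90)
E
```

```text
time: 19.63
ee_pos: [0.5757, -0.1747, 0.1881]
eef_rot: [0.002, 0.705, -0.004, 0.71]
ft_force: [1.1, -0.6, -0.0]
width: 0.0615
time: 19.97
ee_pos: [0.5741, -0.1741, 0.1145]
eef_rot: [0.003, 0.707, -0.003, 0.708]
ft_force: [0.1, 1.1, -0.3]
width: 0.0608
ring px 334.4 238.2 55.2 55.9 [ 0.5773 -0.1663  0.01  ]
slide cm [11.35  0.83 -0.09] roll -0.47 yaw now 89.53 pos [ 0.5765 -0.1741  0.1186] F [1.  0.5 0.7] w 0.0613 t 20.07 j [ 0.89  0.5  -0.87  1.62  0.41  1.2   1.5 ]
```

View pics/w27.png

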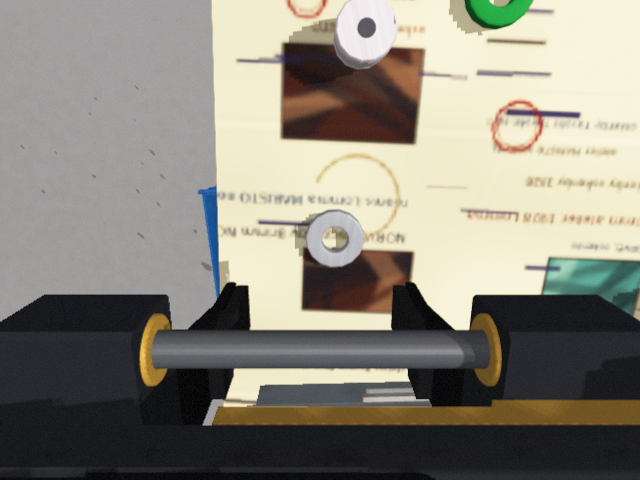

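```bash
python3 -m jog '[{"slide":[2,0.8,-0.1],"roll":0},{"slide":[6,0.8,-0.1],"roll":0},{"slide":[9,0.8,-0.1],"roll":0},{"slide":[11,0.8,-0.1],"roll":0},{"slide":[11.2,0.8,-0.1],"roll":0}]'; python3 - <<'E'
from h import *
go(.5763,-.1663,.006,90)
E
```

```text
time: 20.48
ee_pos: [0.5752, -0.1658, 0.0045]
eef_rot: [0.002, 0.706, -0.003, 0.709]
ft_force: [-1.3, -0.5, -0.1]
width: 0.0606
slide cm [-0.15 -0.05  0.11] roll -0.45 yaw now 89.55 pos [ 0.5752 -0.1658  0.0045] F [-1.3 -0.5 -0.1] w 0.0606 t 20.48 j [ 0.82  0.63 -0.8   1.71  0.52  1.02  1.41]
```

```bash
python3 -m jog '[{"slide":[0,0,0.05],"roll":0},{"slide":[0,0,0.05],"roll":0}]'; python3 -m jog '[{"slide":[0,0,0],"roll":0},{"slide":[0,0,0],"roll":0},{"slide":[0,0,0],"roll":0},{"slide":[0,0,0],"roll":0},{"slide":[0,0,0],"roll":0}]' 0.7 25; python3 -m jog '[{"slide":[-1,0,0],"roll":0},{"slide":[-4,0,0],"roll":0},{"slide":[-8,0,0],"roll":0},{"slide":[-12,0,0],"roll":0},{"slide":[-16,0,0],"roll":0}]'; python3 - <<'E'
from h import *
go(.45,.292,.15,46.3); snap('wrist','w28.png')
E
```

```text
time: 20.65
ee_pos: [0.5771, -0.1657, 0.0065]
eef_rot: [0.002, 0.705, -0.003, 0.709]
ft_force: [-0.2, 0.3, -0.3]
width: 0.0609
time: 21.07
ee_pos: [0.5775, -0.1658, 0.0072]
eef_rot: [0.002, 0.704, -0.003, 0.71]
ft_force: [-1.7, -0.1, 5.3]
width: 0.0376
time: 21.48
ee_pos: [0.5758, -0.165, 0.1695]
eef_rot: [0.002, 0.705, -0.003, 0.71]
ft_force: [-0.7, -0.4, -1.7]
width: 0.0377
slide cm [  1.78  45.61 -12.92] roll 43.29 yaw now 89.59 pos [ 0.5758 -0.165   0.1695] F [-0.7 -0.4 -1.7] w 0.0377 t 21.48 j [ 0.9   0.45 -0.9   1.57  0.36  1.29  1.51]
```

View pics/w28.png

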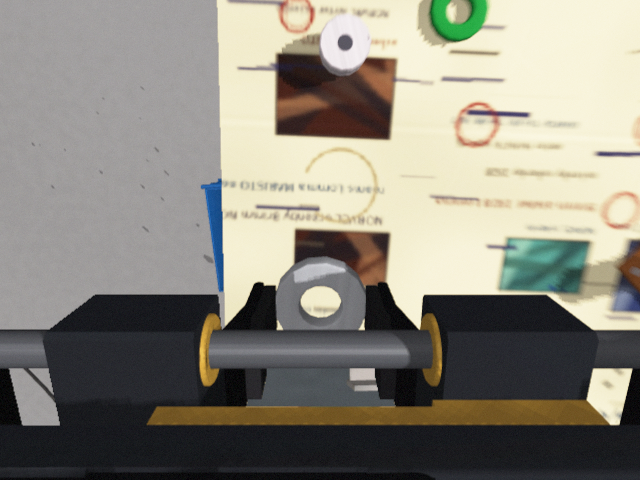

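```bash
python3 -m jog '[{"slide":[0,3.8,-1.1],"roll":4},{"slide":[0,7.6,-2.2],"roll":8},{"slide":[0,11.4,-3.3],"roll":12},{"slide":[0,15.2,-4.3],"roll":16},{"slide":[0,19,-5.4],"roll":20}]'; python3 - <<'E'
from h import *
go(.453,.2916,.16,46.3)
E
```

```text
time: 21.95
ee_pos: [0.5259, 0.0269, 0.1766]
eef_rot: [0.126, 0.689, -0.127, 0.702]
ft_force: [0.3, 0.7, -0.7]
width: 0.0375
slide cm [  1.39  22.21 -16.17] roll 23.09 yaw now 69.39 pos [0.5259 0.0269 0.1766] F [ 0.3  0.7 -0.7] w 0.0375 t 21.95 j [ 0.71  0.26 -0.97  1.76  0.24  1.23  0.89]
```

```bash
python3 -m jog '[{"slide":[0,3.2,-2.3],"roll":4},{"slide":[0,6.4,-4.6],"roll":8},{"slide":[0,9.6,-7],"roll":12},{"slide":[0,12.8,-9.3],"roll":16},{"slide":[0,16,-11.6],"roll":20}]'; python3 - <<'E'
from h import *
go(.453,.2916,.14,46.3)
E
```

```text
time: 22.37
ee_pos: [0.4727, 0.2191, 0.1752]
eef_rot: [0.247, 0.656, -0.246, 0.669]
ft_force: [0.8, 0.5, -0.7]
width: 0.0378
slide cm [ 3.44  4.18 -6.29] roll 2.89 yaw now 49.19 pos [0.4727 0.2191 0.1752] F [ 0.8  0.5 -0.7] w 0.0378 t 22.37 j [ 0.36  0.26 -1.01  1.77  0.25  1.23  0.14]
```

```bash
python3 -m jog '[{"slide":[0,2.1,-3.1],"roll":2.9},{"slide":[1,4.2,-6.3],"roll":2.9},{"slide":[3,4.2,-6.3],"roll":2.9},{"slide":[3.5,4.2,-6.3],"roll":2.9},{"slide":[3.5,4.2,-6.3],"roll":2.9}]'; python3 - <<'E'
from h import *
go(.453,.2916,.06,46.3); snap('wrist','w29.png')
E
```

```text
time: 22.78
ee_pos: [0.4523, 0.2911, 0.1383]
eef_rot: [0.263, 0.65, -0.263, 0.663]
ft_force: [0.7, 0.1, -0.5]
width: 0.0376
slide cm [ 7.83  0.04 -0.11] roll 0.04 yaw now 46.34 pos [0.4523 0.2911 0.1383] F [ 0.7  0.1 -0.5] w 0.0376 t 22.78 j [ 0.18  0.36 -1.    1.77  0.34  1.19 -0.11]
```

View pics/w29.png

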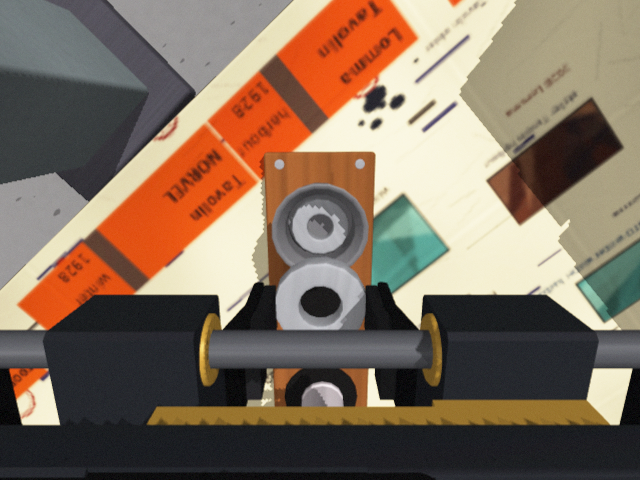

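```bash
python3 -m jog '[{"slide":[2.5,0,-0.1],"roll":0},{"slide":[5,0,-0.1],"roll":0},{"slide":[7.5,0,-0.1],"roll":0},{"slide":[8.3,0,-0.1],"roll":0},{"slide":[8.3,0,-0.1],"roll":0}]'; python3 - <<'E'
from h import *
s,im=snap('wrist','w30.png'); go(.453,.2916,.053,46.3)
C=cam('wrist',s); M=Ro.from_quat(s['eef_rot']).as_matrix(); c=np.array([.4498,.2955,.042])
print(proj(C,c-.032*M[:,2]),'ring rel tube', (M.T@(ray(C,(321,300),s['ee_pos'][2]+.002)-c)*1e3).round(1))
cv2.imwrite('pics/w30z.png',cv2.resize(cv2.imread('pics/w30.png')[190:340,240:390],(600,600),interpolation=cv2.INTER_CUBIC))
E
```

```text
time: 23.25
ee_pos: [0.4539, 0.2893, 0.0555]
eef_rot: [0.263, 0.65, -0.265, 0.662]
ft_force: [0.0, -0.3, -1.0]
width: 0.0377
slide cm [ 0.39 -0.   -0.21] roll -0.14 yaw now 46.16 pos [0.4545 0.2902 0.057 ] F [ 0.5 -1.  -0.5] w 0.0375 t 23.3 j [ 0.12  0.46 -0.93  1.84  0.45  1.05 -0.19]
[323.88223251 204.17858   ] ring rel tube [-15.4  -1.2   5.6]
```

View pics/w30z.png

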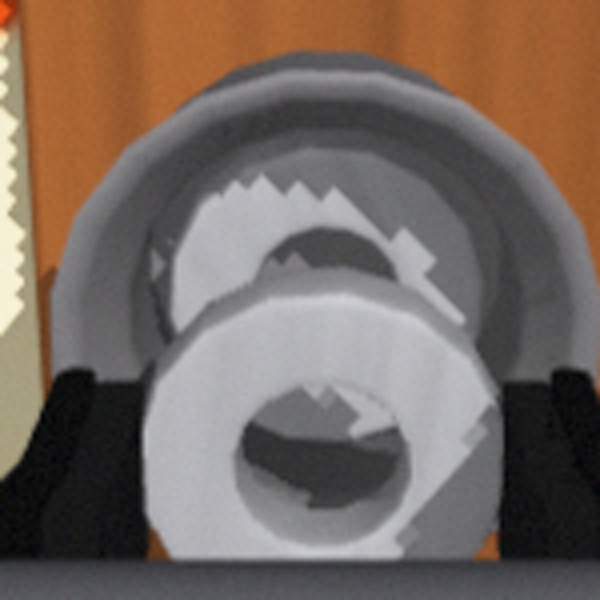

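```bash
python3 -m jog '[{"slide":[0.1,0.1,-0.5],"roll":0},{"slide":[0.4,0.1,-0.5],"roll":0},{"slide":[0.4,0.1,-0.5],"roll":0}]'; python3 - <<'E'
from h import *
s,im=snap('wrist','w31.png'); go(.453,.2916,.053,46.3)
C=cam('wrist',s); M=Ro.from_quat(s['eef_rot']).as_matrix(); c=np.array([.4498,.2955,.042])
print(proj(C,c-.032*M[:,2]),'ring rel tube', (M.T@(ray(C,(321,300),s['ee_pos'][2]+.002)-c)*1e3).round(1))
E
```

```text
time: 23.55
ee_pos: [0.452, 0.2949, 0.0538]
eef_rot: [0.264, 0.649, -0.264, 0.663]
ft_force: [0.3, -0.5, -1.2]
width: 0.0375
slide cm [ 0.07 -0.15  0.29] roll -0.13 yaw now 46.17 pos [0.4519 0.2947 0.0537] F [-0.1 -0.3 -2.1] w 0.0379 t 23.6 j [ 0.11  0.47 -0.93  1.84  0.45  1.04 -0.2 ]
[317.4744303  217.15230178] ring rel tube [-13.8   1.5   0.3]
```

Ring within 2 mm of the tube centre. Release.

```bash
python3 -m jog '[{"slide":[0,0,0],"roll":0},{"slide":[0,0,0],"roll":0},{"slide":[0,0,0],"roll":0},{"slide":[0,0,0],"roll":0}]' 0.3;  python3 -m jog '[{"slide":[-2,0,0],"roll":0},{"slide":[-5,0,0],"roll":0},{"slide":[-9,0,1],"roll":0},{"slide":[-12,0,4],"roll":0},{"slide":[-12,0,7],"roll":0}]'; python3 - <<'E'
from h import *
snap('wrist','w32a.png');snap('wrist','w32b.png')
s,im=snap('wrist','w32.png')
go(.454,-.150,.2,46.3); u,v=map(int,proj(cam('wrist',s),[.4498,.2955,.042]))
cv2.imwrite('pics/w32z.png',cv2.resize(cv2.imread('pics/w32.png')[max(0,v-60):v+60,u-60:u+60],(600,600),interpolation=cv2.INTER_CUBIC))
E
```

```text
time: 23.93
ee_pos: [0.4521, 0.2947, 0.0538]
eef_rot: [0.264, 0.649, -0.264, 0.663]
ft_force: [-0.0, 0.2, -0.2]
width: 0.056
time: 24.35
ee_pos: [0.5022, 0.2496, 0.1816]
eef_rot: [0.265, 0.647, -0.26, 0.665]
ft_force: [1.2, -0.0, 0.0]
width: 0.0608
slide cm [ -2.28 -31.69  24.05] roll -0.41 yaw now 45.89 pos [0.5023 0.2447 0.1752] F [0.  1.5 0.1] w 0.0615 t 24.5 j [ 0.27  0.36 -0.98  1.68  0.33  1.26  0.02]
```

View pics/w32z.png

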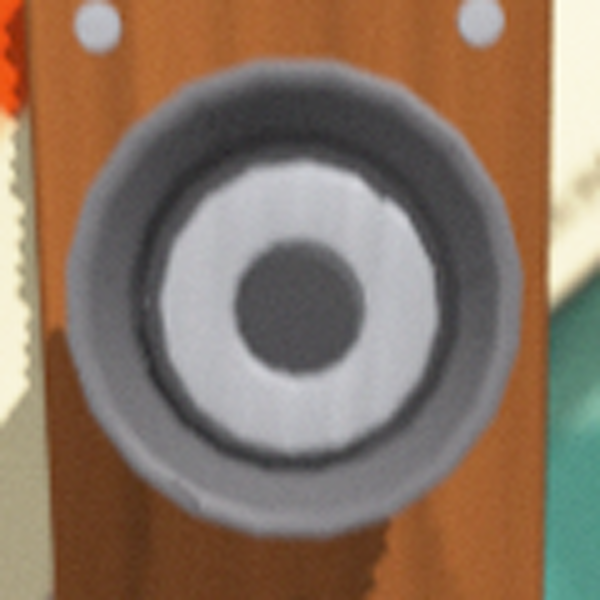

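```bash
python3 -m jog '[{"slide":[-2,-3.2,2.4],"roll":0},{"slide":[-2.3,-6.4,4.8],"roll":0},{"slide":[-2.3,-9.6,7.2],"roll":0},{"slide":[-2.3,-12.8,9.6],"roll":0},{"slide":[-2.3,-16,12],"roll":0}]'; python3 - <<'E'
from h import *
go(.454,-.150,.2,46.3)
E
```

```text
time: 24.92
ee_pos: [0.4754, 0.0454, 0.1987]
eef_rot: [0.265, 0.648, -0.265, 0.663]
ft_force: [0.6, 0.1, 0.2]
width: 0.0611
slide cm [ -0.02 -15.53  12.05] roll -0.35 yaw now 45.95 pos [0.4754 0.0454 0.1987] F [0.6 0.1 0.2] w 0.0611 t 24.92 j [ 0.73  0.08 -0.95  1.84  0.08  1.24  0.56]
```

```bash
python3 -m jog '[{"slide":[0,-3.2,2.5],"roll":0},{"slide":[0,-6.4,5],"roll":0},{"slide":[0,-9.6,7.4],"roll":0},{"slide":[0,-12.8,9.9],"roll":0},{"slide":[0.5,-15.5,12],"roll":0}]'; python3 -m jog '[{"slide":[3,0,0],"roll":0},{"slide":[6,0,0],"roll":0},{"slide":[8,0,0],"roll":0},{"slide":[8,0,0],"roll":0}]'; python3 - <<'E'
from h import *
snap('wrist','w33a.png');s,im=snap('wrist','w33.png'); go(.454,-.150,.01,46.3); print(proj(cam('wrist',s),[.454,-.150,.035]))
E
```

```text
time: 25.33
ee_pos: [0.4533, -0.1515, 0.195]
eef_rot: [0.265, 0.648, -0.266, 0.663]
ft_force: [1.3, -0.1, 0.6]
width: 0.061
time: 25.67
ee_pos: [0.452, -0.1506, 0.1109]
eef_rot: [0.265, 0.651, -0.265, 0.66]
ft_force: [-0.9, 0.1, 0.2]
width: 0.0612
slide cm [10.49 -0.03 -0.3 ] roll -0.3 yaw now 46.0 pos [ 0.4546 -0.1511  0.115 ] F [ 0.2 -0.3  0.3] w 0.0611 t 25.77 j [ 0.94  0.16 -0.76  1.95  0.13  1.06  0.93]
[321.01480548 246.22536736]
```

View pics/w33.png

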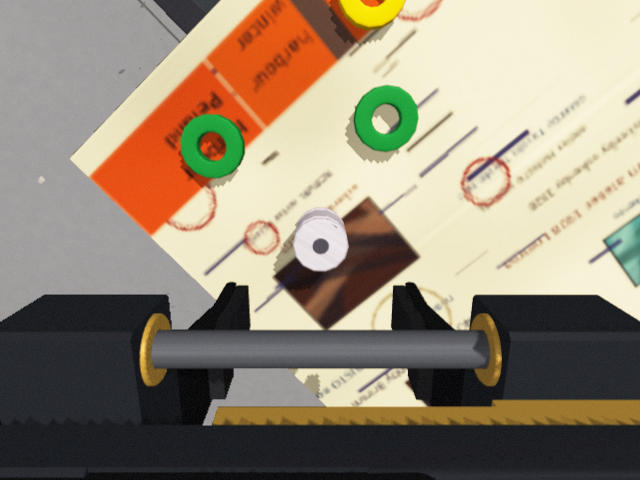

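```bash
python3 -m jog '[{"slide":[2,0,-0.25],"roll":0},{"slide":[5,0,-0.25],"roll":0},{"slide":[8,0,-0.25],"roll":0},{"slide":[10,0,-0.25],"roll":0},{"slide":[10.3,0,-0.25],"roll":0}]'; python3 - <<'E'
from h import *
s=r.read_state(); print(Ro.from_quat(s['eef_rot']).as_matrix()[:,0].round(4)); go(.454,-.150,.01,46.3)
E
```

```text
time: 26.18
ee_pos: [0.4537, -0.1495, 0.0105]
eef_rot: [0.265, 0.65, -0.265, 0.661]
ft_force: [0.1, 1.0, -0.1]
width: 0.0607
[ 0.0153 -0.006  -0.9999]
slide cm [ 0.05 -0.02  0.06] roll -0.27 yaw now 46.03 pos [ 0.4537 -0.1495  0.0105] F [ 0.1  1.  -0.1] w 0.0607 t 26.18 j [ 0.87  0.33 -0.71  2.04  0.29  0.86  0.8 ]
```

```bash
python3 -m jog '[{"slide":[0,0,0],"roll":0},{"slide":[0,0,0],"roll":0},{"slide":[0,0,0],"roll":0},{"slide":[0,0,0],"roll":0},{"slide":[0,0,0],"roll":0}]' 0.8 30; python3 -m jog '[{"slide":[0,0,0],"roll":0}]';  python3 -m jog '[{"slide":[-1,0,0],"roll":0},{"slide":[-4,0,0],"roll":0},{"slide":[-8,0,0],"roll":0},{"slide":[-12,0,0],"roll":0},{"slide":[-16,0,0],"roll":0}]'; python3 - <<'E'
from h import *
snap('wrist','w34.png'); go(.504,.243,.18,46.3)
E
```

```text
time: 26.6
ee_pos: [0.4544, -0.1499, 0.0116]
eef_rot: [0.265, 0.649, -0.265, 0.662]
ft_force: [-1.2, -1.5, 1.4]
width: 0.0355
time: 26.68
ee_pos: [0.4546, -0.1501, 0.0121]
eef_rot: [0.265, 0.649, -0.265, 0.662]
ft_force: [0.6, -0.4, -0.8]
width: 0.0334
time: 27.1
ee_pos: [0.4514, -0.1481, 0.1747]
eef_rot: [0.264, 0.649, -0.265, 0.662]
ft_force: [0.9, -1.0, -0.5]
width: 0.0335
slide cm [ -0.1   31.63 -23.64] roll -0.19 yaw now 46.11 pos [ 0.455  -0.1488  0.1823] F [ 5.5 -0.4  6.5] w 0.0334 t 27.15 j [ 0.98  0.07 -0.78  1.88  0.06  1.19  0.99]
```

View pics/w34.png

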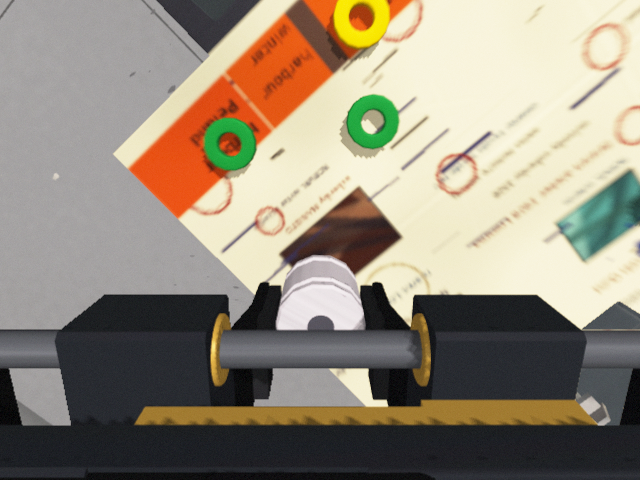

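```bash
python3 -m jog '[{"slide":[0,3.2,-2.4],"roll":0},{"slide":[0,6.4,-4.8],"roll":0},{"slide":[0,9.6,-7.2],"roll":0},{"slide":[0,12.8,-9.6],"roll":0},{"slide":[0,16,-12],"roll":0}]'; python3 - <<'E'
from h import *
s=r.read_state(); C=cam('wrist',s); M=Ro.from_quat(s['eef_rot']).as_matrix()
print((M.T@(ray(C,(320,324),s['ee_pos'][2]+.023)-s['ee_pos'])*1e3).round(1))
go(.504,.243,.16,46.3)
E
```

```text
time: 27.57
ee_pos: [0.4793, 0.0516, 0.1817]
eef_rot: [0.264, 0.645, -0.265, 0.666]
ft_force: [0.7, -0.1, -0.9]
width: 0.0329
[-23.1  -0.1  -1.8]
slide cm [  1.99  15.48 -11.56] roll -0.2 yaw now 46.1 pos [0.4793 0.0516 0.1817] F [ 0.7 -0.1 -0.9] w 0.0329 t 27.57 j [ 0.72  0.11 -0.97  1.86  0.12  1.2   0.52]
```

```bash
python3 -m jog '[{"slide":[0,3.2,-2.4],"roll":0},{"slide":[0,6.4,-4.8],"roll":0},{"slide":[0,9.6,-7.2],"roll":0},{"slide":[0,12.8,-9.6],"roll":0},{"slide":[0.5,15.5,-11.6],"roll":0}]';  python3 -m jog '[{"slide":[2,0,0],"roll":0},{"slide":[5,0,0],"roll":0},{"slide":[6.5,0,0],"roll":0},{"slide":[6.5,0,0],"roll":0}]'; python3 - <<'E'
from h import *
snap('wrist','w35a.png');s,im=snap('wrist','w35.png'); C=cam('wrist',s)
m=(im.max(2)<60).astype(np.uint8); m[290:]=0
for c in cv2.findContours(m,cv2.RETR_EXTERNAL,cv2.CHAIN_APPROX_NONE)[0]:
    if cv2.contourArea(c)>1500:
        P=np.array([ray(C,p,.011)[:2] for p in c[:,0].astype(float) if p[1]>2])
        h=cv2.convexHull(P.astype(np.float32))[:,0]; A=np.c_[2*h,np.ones(len(h))]; q=np.linalg.lstsq(A,(h**2).sum(1),rcond=None)[0]; 
        print(q[:2].round(4),'r',np.sqrt(q[2]+q[:2]@q[:2]).round(4),cv2.boundingRect(c))
print(Ro.from_quat(s['eef_rot']).as_matrix()[:,0].round(4)); go(.504,.243,.032,46.3)
E
```

```text
time: 27.98
ee_pos: [0.5034, 0.2467, 0.1763]
eef_rot: [0.264, 0.645, -0.264, 0.667]
ft_force: [0.9, -0.4, -0.8]
width: 0.0333
time: 28.32
ee_pos: [0.5037, 0.2444, 0.1085]
eef_rot: [0.263, 0.646, -0.266, 0.666]
ft_force: [0.1, -0.3, -1.6]
width: 0.0334
[0.5036 0.243 ] r 0.0293 (271, 191, 90, 79)
[0.5366 0.4373] r 0.0251 (563, 0, 77, 102)
[ 0.0263 -0.0129 -0.9996]
slide cm [ 8.   -0.36 -0.16] roll -0.2 yaw now 46.1 pos [0.5054 0.2455 0.1121] F [ 0.6  0.2 -0.6] w 0.0337 t 28.42 j [ 0.25  0.44 -0.98  1.74  0.43  1.16 -0.05]
```

View pics/w35.png

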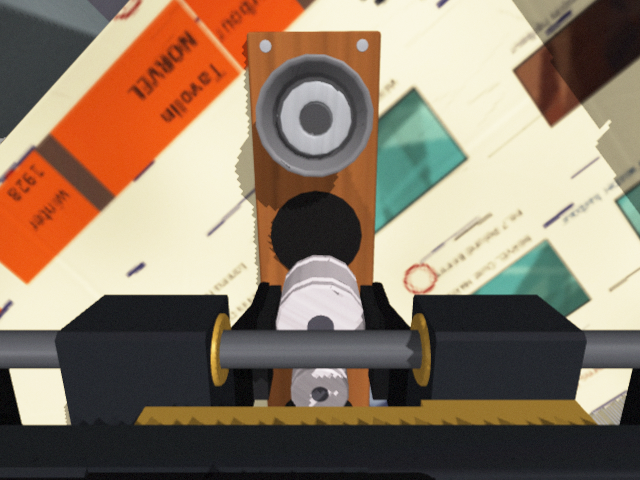

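```bash
python3 -m jog '[{"slide":[2,-0.33,-0.05],"roll":0},{"slide":[4.5,-0.33,-0.05],"roll":0},{"slide":[7,-0.33,-0.05],"roll":0},{"slide":[7.8,-0.33,-0.05],"roll":0},{"slide":[7.8,-0.33,-0.05],"roll":0}]'; python3 - <<'E'
from h import *
go(.505,.2422,.024,46.3)
snap('side','s36.png');cv2.imwrite('pics/s36z.png',cv2.resize(cv2.imread('pics/s36.png')[170:290,270:390],(600,600),interpolation=cv2.INTER_CUBIC))
E
```

```text
time: 28.83
ee_pos: [0.5048, 0.2418, 0.0339]
eef_rot: [0.264, 0.645, -0.265, 0.666]
ft_force: [-0.6, -0.1, -0.5]
width: 0.0332
slide cm [ 0.98  0.03 -0.04] roll -0.26 yaw now 46.04 pos [0.5048 0.2418 0.0339] F [-0.6 -0.1 -0.5] w 0.0332 t 28.83 j [ 0.2   0.54 -0.91  1.81  0.52  1.03 -0.11]
```

View pics/s36z.png

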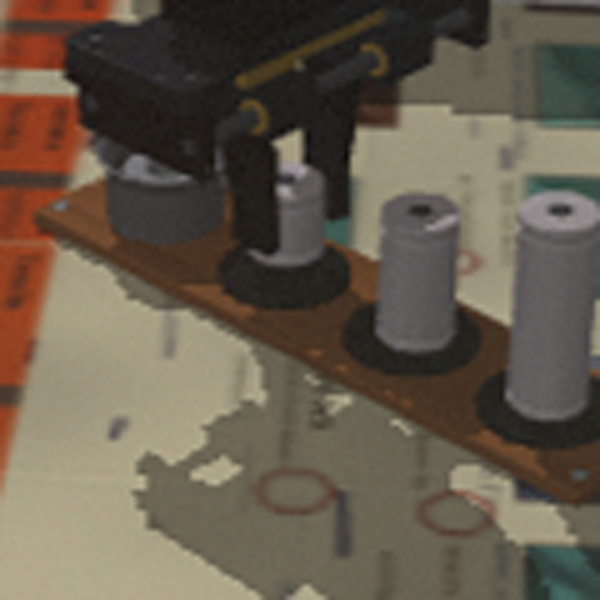

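```bash
python3 -m jog '[{"slide":[0.3,0,-0.05],"roll":0},{"slide":[0.7,0,-0.05],"roll":0},{"slide":[1.0,0,-0.05],"roll":0},{"slide":[1.0,0,-0.05],"roll":0},{"slide":[1.0,0,-0.05],"roll":0}]'; python3 -m jog '[{"slide":[0.1,0,0],"roll":0},{"slide":[0.15,0,0],"roll":0},{"slide":[0.15,0,0],"roll":0}]'
```

```text
time: 29.3
ee_pos: [0.5054, 0.2428, 0.0253]
eef_rot: [0.265, 0.645, -0.265, 0.667]
ft_force: [0.4, -0.1, -0.7]
width: 0.0337
time: 29.55
ee_pos: [0.5054, 0.2428, 0.0238]
eef_rot: [0.265, 0.645, -0.265, 0.667]
ft_force: [0.1, 0.6, -0.5]
width: 0.0331
```

```bash
python3 -m jog '[{"slide":[0.1,0,0],"roll":0},{"slide":[0.15,0,0],"roll":0},{"slide":[0.15,0,0],"roll":0}]'
```

```text
time: 29.8
ee_pos: [0.5056, 0.2428, 0.0227]
eef_rot: [0.265, 0.645, -0.265, 0.667]
ft_force: [-1.2, -1.3, 3.3]
width: 0.0335
```

Contact. Release and retract.

```bash
python3 -m jog '[{"slide":[0,0,0],"roll":0},{"slide":[0,0,0],"roll":0},{"slide":[0,0,0],"roll":0},{"slide":[0,0,0],"roll":0},{"slide":[0,0,0],"roll":0}]' 0.3; python3 -m jog '[{"slide":[-2,0,0],"roll":0},{"slide":[-5,0,0],"roll":0},{"slide":[-9,0,0],"roll":0},{"slide":[-13,0,0],"roll":0},{"slide":[-17,0,0],"roll":0}]';  python3 -m jog '[{"slide":[-1,0,3],"roll":0},{"slide":[-2,0,6],"roll":0},{"slide":[-2,0,9],"roll":0},{"slide":[-2,0,9],"roll":0},{"slide":[-2,0,9],"roll":0}]'
python3 - <<'E'
from h import *
snap('wrist','w37a.png'); s,im=snap('wrist','w37.png'); C=cam('wrist',s)
snap('side','s37.png');cv2.imwrite('pics/s37z.png',cv2.resize(cv2.imread('pics/s37.png')[170:290,270:410],(700,600),interpolation=cv2.INTER_CUBIC))
for c in ([.6127,.1400,.101],[.5584,.1918,.071],[.504,.2433,.046]): print(proj(C,c))
E
```

```text
time: 30.22
ee_pos: [0.5056, 0.2428, 0.0227]
eef_rot: [0.265, 0.645, -0.265, 0.667]
ft_force: [0.6, 0.3, -0.2]
width: 0.0571
time: 30.63
ee_pos: [0.5, 0.2449, 0.1943]
eef_rot: [0.264, 0.645, -0.264, 0.667]
ft_force: [1.3, 0.4, 0.0]
width: 0.0608
time: 31.05
ee_pos: [0.5652, 0.181, 0.2164]
eef_rot: [0.265, 0.645, -0.266, 0.666]
ft_force: [-0.9, 0.4, -0.1]
width: 0.0608
[322.54987594 312.14779998]
[321.52408489 203.50892757]
[320.24049132  98.94155752]
```

View pics/w37.png

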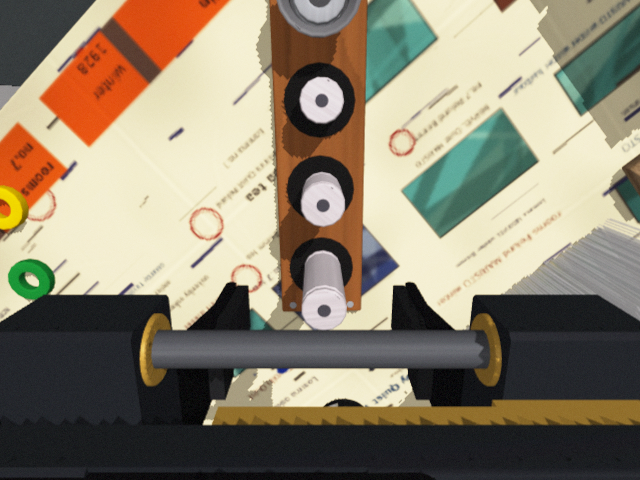

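View pics/s37z.png

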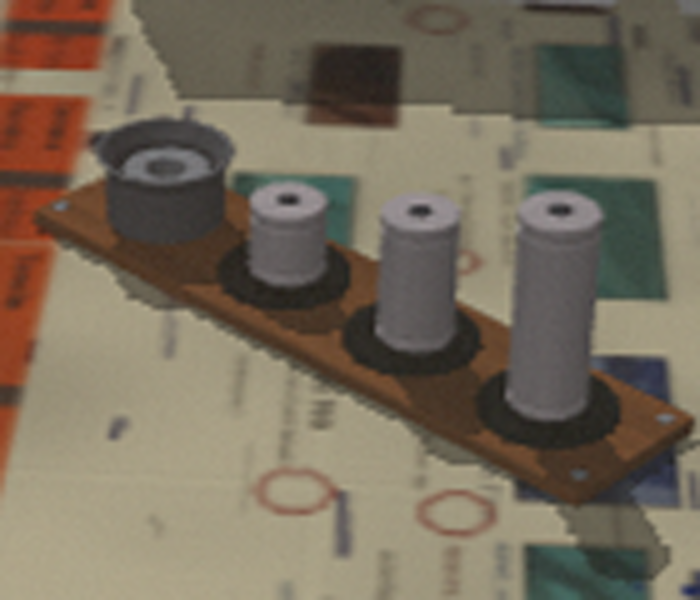

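```bash
python3 - <<'E'
from h import *
print(r.read_state()['time'], r.close_job())
E
```

```text
the job is handed in; nothing more can be done
31.2 None
```

The job is handed in after 31.2 s on the robot's clock; the interface gave no verdict.

**What I did:**
- **Rings:** I dropped both grey steel rings into the tube.
- **Columns:** I stood each column on its own pad. The short one is next to the tube, the middle one comes next and the tall one is farthest away.
- **Order of work:** I placed the tall column before the second ring, because it stood too close to where the gripper body had to go.

**Last checks:**
- **Rings flat:** After the second drop, a wrist picture showed that ring lying flat and nearly centred in the tube. The side view still showed the ring level in the tube at the end.
- **Columns upright and centred:** All three were standing upright in the last wrist and side pictures. Their top centres were within 1 to 3 pixels (about 1 to 2 mm) of where the pad centres should appear.
- **Robot clear:** The gripper was open and above everything. No force reading printed during the moves went above about 8 N.

**Disagreements:**
- **Camera positions:** The scene camera's positions differed from the side and wrist cameras' by up to about 9 mm, so I worked from the side and wrist cameras. Those two differed by 1 to 6 mm.
- **Ring width:** The gripper read about 38 mm on the 40 mm rings; I couldn't tell why, but both were held flat.
- **Tool tilt:** The tool had tilted about 1.7° by the time I set down the short column. It stood upright once released.

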